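# Hang the returned trivet set on the photo hook

## Task

The returned set of three red trivets is to be photographed from the far side of the table. Take them from the wooden rack and hang them by their handle slots on the stand's hook, the small one first, then the medium, then the large. Slide each gently back along the hook, feeling for contact, until it rests against the rubber stop or flat against the trivet before it, before you take the next; never press hard on the stop or the other trivets, leave all three hanging straight, and do not disturb the vase or the bottle opener.

Things in the scene. Friction and masses are not known exactly. Their poses are not given: they have to be found in the camera images.
- stand: Fixed steel photo stand: base plate 190 x 130 x 12 mm, one post, and a level round hook bar 10 mm thick along the stand's -x axis (towards the robot). Origin on the table at the post's axis, z up. The bar's top is 160 mm up, centred on y = 0; it is straight from x = 0 to -108 mm. A trivet hangs with its slot's top edge on the bar, its face square to the bar. Only the tip and the stop rise above the bar.
- hook_tip (a point): The hook's upturned tip: the highest point of the bar's free end, 168 mm above the table (8 mm above the bar's top), at stand x = -124 mm; the end reaches to x = -129 mm. A trivet's slot must pass over it.
- bar_root (a point): Top of the bar at the post (stand x = 0). In front of it a stop is clamped round the bar, 32 mm wide, from 143 to 167 mm above the table: a grey block with a black rubber pad (springy, 8 N per mm) facing -x. The pad's face lies anywhere from stand x = -58 to -18 mm; this is not reported: feel for it. More than 15 N on the pad or on another trivet is pressing hard.
- small_slot (a point): The small red trivet, upright in a rack slot (which varies): iron plate 10 mm thick, about 0.4 kg; barred body 90 mm wide, 80 tall, then a flat handle 40 wide with a through slot 14 wide, 30 tall. Point: middle of the slot's top edge, mid-thickness, 120 mm above the bottom; solid handle for 36 mm more up to the top edge: pinch it there from above. x: face normal (away from robot in rack), y: width, z: up.
- medium_slot (a point): The medium red trivet, upright in a rack slot (which varies): iron plate 10 mm thick, about 0.45 kg; barred body 110 mm wide, 80 tall, then a flat handle 40 wide with a through slot 14 wide, 30 tall. Point: middle of the slot's top edge, mid-thickness, 120 mm above the bottom; solid handle for 60 mm more up to the top edge: pinch it there from above. x: face normal (away from robot in rack), y: width, z: up.
- large_slot (a point): The large red trivet, upright in a rack slot (which varies): iron plate 10 mm thick, about 0.5 kg; barred body 130 mm wide, 80 tall, then a flat handle 40 wide with a through slot 14 wide, 30 tall. Point: middle of the slot's top edge, mid-thickness, 120 mm above the bottom; solid handle for 84 mm more up to the top edge: pinch it there from above. x: face normal (away from robot in rack), y: width, z: up.
- rack: Fixed wooden rack, 190 mm (x) x 160 mm (y) x 40 mm tall, origin under its centre on the table. Three upright slots run along its y axis at x = -60, 0 and +60 mm, each 12 mm wide and 30 mm deep (floor 10 mm above the table); each holds one trivet. Its top is 40 mm above the table.
- vase: Bystander: teal ceramic vase, 135 mm tall, 88 mm across, standing on a white turntable on a low black acrylic riser. Origin under its centre.
- opener: Bystander: chrome bottle opener, 122 mm long, 36 mm wide, 6 mm thick, lying on the table. Origin on its underside near the middle.
There are look-alikes about, which are no part of the job. What is shaped like the part that bears medium_slot but green or yellow is not meant.

How it is judged:
By the outcome, as a careful person would: the job done as asked, in the order asked, and still so for the second after the job is handed in, with the robot touching nothing.
It also fails if it takes over 72 s, if anything falls off the work surface, if the arm or the gripper's body presses on something with over 40 N, if the wrist force passes 120 N, or if a joint passes its speed limit or range.

## Robot

A 7-joint arm with a two-finger parallel gripper is mounted at the origin on the work surface. World frame = base frame: x ahead of the robot, y to its left, z up, the work surface at z = 0. Lengths are in mm, angles in rad, forces in N, time in s.
With the tool pointing down it reaches from about 400 to 875 mm from the base axis. Payload 4.4 kg.
Tool frame: the origin (TCP) lies between the finger pads; the fingertips stand 11 mm ahead of it and the grasp point (between the pads) lies 8 mm behind it; y points along the fingers, x is the direction in which the jaws open and shut, and the axes are right-handed (so a half turn about y gives the same grasp; the last joint's range is limited). The gripper opens to 85 mm and grips with 20 to 120 N. Pads are 22 mm wide; open, the fingers measure 114 mm over their backs; the gripper's body (76 mm by 85 mm) begins 54 mm behind the grasp point. The pads swing forward as they close: fully open they stand 13 mm farther back than shut.
Start: joints at [-0.066, 0.628, 0.038, 1.517, -0.027, 0.996, -0.02], TCP at [650.014, 0.027, 242.313] pointing down, gripper open.
Joint ranges: [-3.06, 3.06], [-0.37, 2.12], [-1.25, 1.32], [0.18, 2.47], [-1.1, 4.24], [0.23, 1.98], [-2.94, 2.94]. Speed limits (rad/s): [2.57, 2.57, 3.14, 3.14, 3.14, 3.14, 3.14].

## Interface

Orientations are given as [roll, pitch, yaw] about the fixed x, y, z axes, in that order (R = Rz(yaw) Ry(pitch) Rx(roll)).
In Python, from cell import * gives the robot as it stands.
- The arm moves only by the shell command python3 -m jog 'ROWS'. ROWS is JSON, a list of rows, each an object of numbers: "x", "y", "z": the shift along the tool's x, y, z in mm; "ax", "ay", "az": the turn, a rotation vector about the tool's x, y, z in rad; "grip": the finger opening in mm, from 0 to 85.4. In form: [{"x": .., "y": .., "z": .., "ax": .., "ay": .., "az": .., "grip": ..}, ...]. A call has 1 to 5 rows; each row is the pose to reach, as a shift and turn from the pose commanded when the call began, along the tool's axes at that moment; what a row does not reach only later rows make up. A row lasts 1/10 s, in which the tool goes at most 50 mm and 8.59 degrees, less where a joint would pass 70% of its speed; a pose out of reach is approached as far as the arm can. A call with a gripper value outside its range is refused whole. The fingers move at their own pace and stop on an object; the grip force is fixed at half the most. Time passes only in rows, so rows that repeat a pose let the fingers close. It gives the time, the measured TCP pose, the force and the opening at its end, in the units of the state.
- read_state(): the state, without advancing time (a new reading comes with each control period).
- get_image(name): name is "scene" or "side" or "wrist"; returns a dict with "color" (400x640x3 uint8, red, green, blue), "vfov" (degrees; the focal length in pixels is half the picture's height over the tangent of half this angle, whatever the lens; pixels are square), "cx", "cy" (the principal point, pixels), "camera_from_world" (4x4, takes a point from world to camera coordinates). Camera axes: x right, y down, z forward; pixel columns grow to the right and rows downward; lengths in mm; the calibration is good to about 2 mm. A picture is of the moment at which its call begins. There is no depth.
- finish_job(): hands the job in, once; it reports no verdict.
The state is a dict: "clock": time; "qpos": joint angles; "qd": joint speeds; "tau": joint torques, N m; "eef_pos": TCP position; "tool_rot": TCP orientation; "force": force on the tool from outside, world axes, zero at the start; "torque": the same for the moment, N m; "width": finger opening in mm.
Only numpy, scipy, OpenCV 4.12 (cv2) and the standard library are available. Lean on these libraries where they do the work, as an engineer would, in place of code of your own. Each camera call takes 0.05 s, during which the arm holds its last target.

## Working session

There is one attempt and no reset: what is moved stays moved. The work goes in short steps, Python scripts to look and compute and a shell command to move; the robot and the scene stay as the last step left them, time stands still between calls to the robot, and variables do not carry over. Pictures are saved under pics/ and viewed, and the job is handed in when it is done.

```bash
mkdir -p pics; ls
python3 - <<'E'
from cell import *
import cv2,numpy as np
s=read_state();print(s)
for n in ["scene","side","wrist"]:
    g=get_image(n);cv2.imwrite(f"pics/{n}0.png",g["color"][:,:,::-1]);print(n,g["vfov"],g["cx"],g["cy"],np.round(g["camera_from_world"],3).tolist())
E
```

```text
pics
{'clock': 0.0, 'qpos': array([-0.06578596,  0.62935185,  0.03845197,  1.51836663, -0.02700566,
        0.99627708, -0.01999033]), 'qd': array([ 0.00067672,  0.00100015,  0.00056849, -0.00081584,  0.00109401,
        0.00129751, -0.00087919]), 'tau': array([-1.11932164e-03, -5.63405585e+01,  1.22606792e+00, -1.93450052e+01,
        1.09587883e-02,  1.05136272e-02, -8.84369996e-06]), 'eef_pos': array([6.49403045e+02, 1.60184183e-02, 2.41385966e+02]), 'tool_rot': array([-1.57082250e+00,  1.88444145e-03, -1.55476343e-05]), 'force': array([-0.02342505, -0.00790896, -0.16182081]), 'torque': array([0.01801254, 0.02113101, 0.00910011]), 'width': 85.17438800896261}
scene 55.49804424238053 317.98027154606007 200.80493824777116 [[-0.064, 0.998, -0.022, 39.951], [0.616, 0.022, -0.787, -168.471], [-0.785, -0.064, -0.616, 1589.299], [0.0, 0.0, 0.0, 1.0]]
side 47.2102105703213 325.8141404088139 205.0717057606821 [[0.996, -0.085, -0.017, -458.578], [-0.063, -0.571, -0.818, 117.701], [0.06, 0.816, -0.574, 1169.85], [0.0, 0.0, 0.0, 1.0]]
wrist 63.62748499971113 322.7560529349486 200.98195158238298 [[1.0, 0.0, -0.002, -648.344], [0.001, -0.948, 0.318, -42.614], [-0.001, -0.318, -0.948, 378.706], [0.0, 0.0, 0.0, 1.0]]
```

View pics/scene0.png

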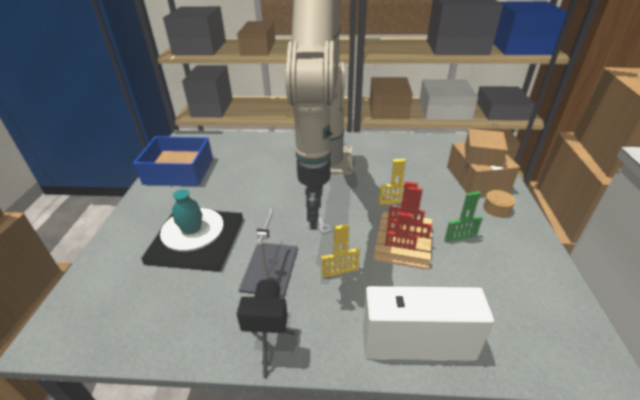

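View pics/side0.png

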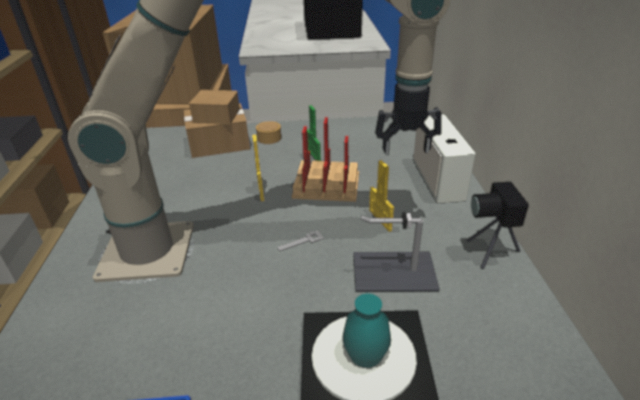

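View pics/wrist0.png

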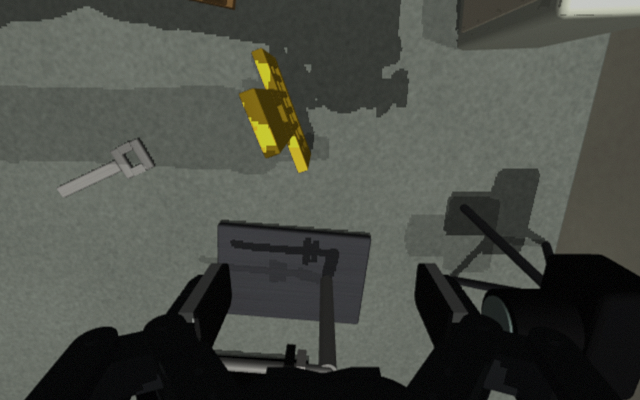

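```bash
cat > h.py <<'E'
from cell import *
import cv2,numpy as np
def cam(n):
    g=get_image(n);return g
def K(g):
    f=200/np.tan(np.radians(g["vfov"]/2));return f,g["cx"],g["cy"]
def ray(g,u,v):
    f,cx,cy=K(g);T=g["camera_from_world"];R=T[:3,:3];o=-R.T@T[:3,3]
    d=R.T@np.array([(u-cx)/f,(v-cy)/f,1]);return o,d/np.linalg.norm(d)
def onplane(g,u,v,z):
    o,d=ray(g,u,v);return o+d*(z-o[2])/d[2]
def onplane_y(g,u,v,y):
    o,d=ray(g,u,v);return o+d*(y-o[1])/d[1]
def tri(g1,p1,g2,p2):
    o1,d1=ray(g1,*p1);o2,d2=ray(g2,*p2)
    t=np.linalg.lstsq(np.c_[d1,-d2],o2-o1,rcond=None)[0]
    a=o1+d1*t[0];b=o2+d2*t[1];return (a+b)/2,np.linalg.norm(a-b)
def proj(g,p):
    f,cx,cy=K(g);T=g["camera_from_world"];c=T[:3,:3]@np.asarray(p,float)+T[:3,3];return np.array([f*c[0]/c[2]+cx,f*c[1]/c[2]+cy])
def crop(g,name,x0,y0,x1,y1,s,grid=10):
    c=cv2.resize(np.ascontiguousarray(g["color"][y0:y1,x0:x1,::-1]),None,fx=s,fy=s,interpolation=cv2.INTER_CUBIC)
    for x in range((x0+grid-1)//grid*grid,x1,grid):
        cv2.line(c,((x-x0)*s,0),((x-x0)*s,4),(255,255,255),1)
        if x%(2*grid)==0: cv2.putText(c,str(x),((x-x0)*s,14),0,.35,(255,255,255),1)
    for y in range((y0+grid-1)//grid*grid,y1,grid):
        cv2.line(c,(0,(y-y0)*s),(4,(y-y0)*s),(255,255,255),1)
        cv2.putText(c,str(y),(6,(y-y0)*s+4),0,.35,(255,255,255),1)
    cv2.imwrite("pics/"+name,c)
E
python3 - <<'E'
from h import *
g=cam("side");crop(g,"side_rack.png",230,90,390,240,5);crop(g,"side_stand.png",335,190,455,300,6)
g=cam("scene");crop(g,"scene_rack.png",360,150,490,270,6);crop(g,"scene_stand.png",225,195,355,310,6)
import pickle
E
```

```text
(no output)
```

View pics/side_rack.png

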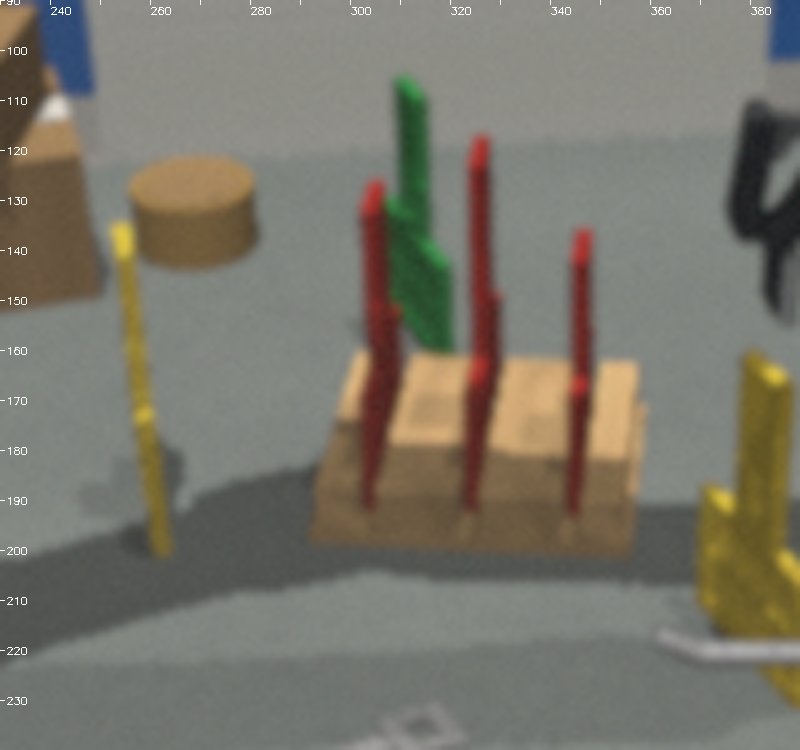

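View pics/side_stand.png

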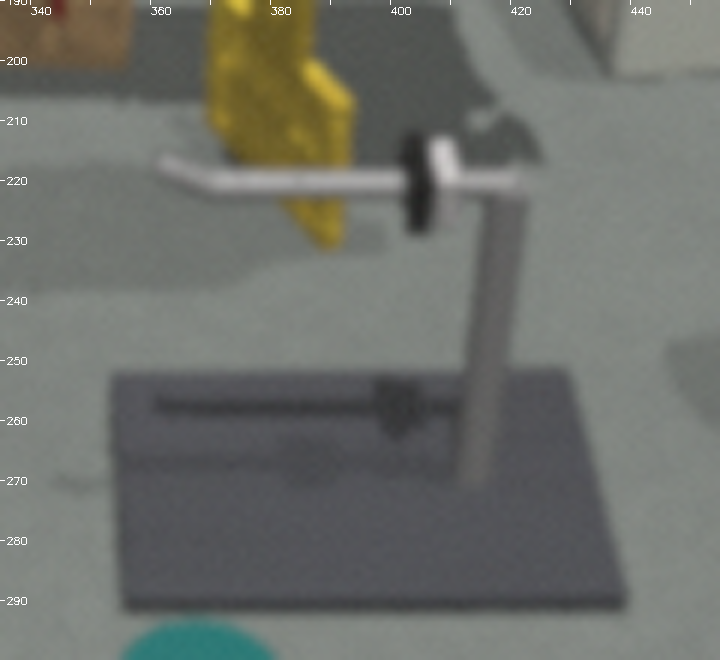

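View pics/scene_rack.png

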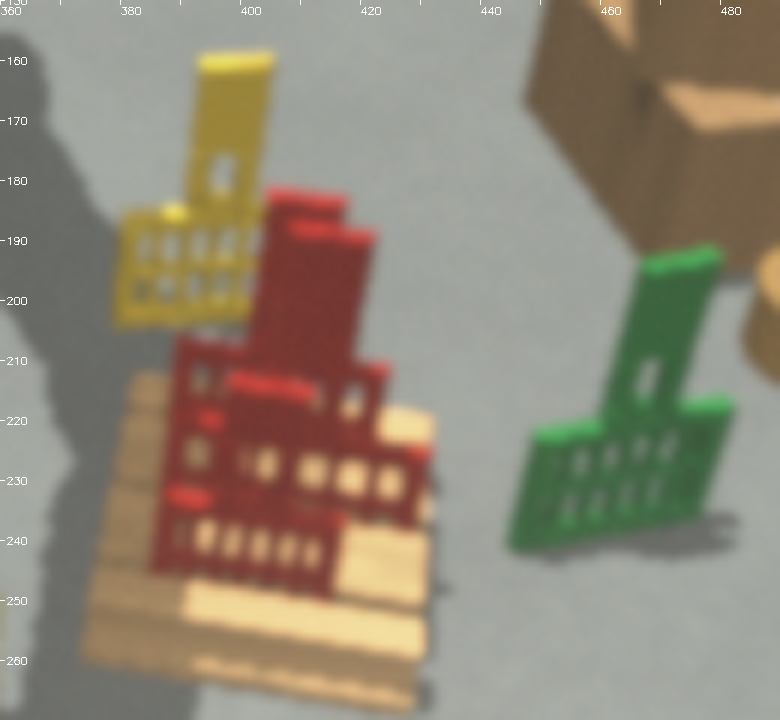

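View pics/scene_stand.png

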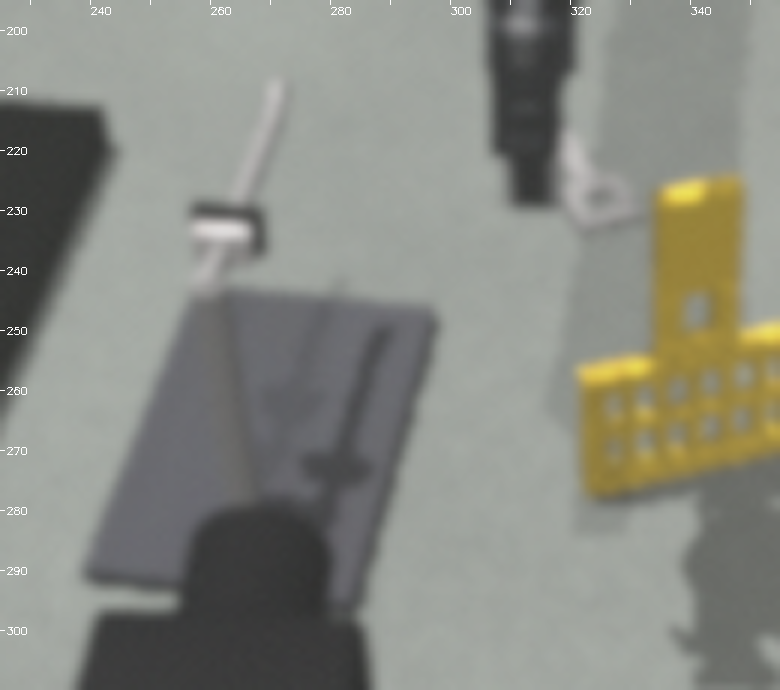

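Run:
```python
from h import *
np.set_printoptions(precision=1,suppress=True)
S=cam("side");C=cam("scene")
print("tri+plane: small");
for n,sp,cp,z in [("small",(346.3,138.5),(404,214.5),166),("mid",(325.8,119.5),(413.5,188.5),214),("back",(304.5,129),(410,183),190)]:
    print(n,onplane(S,*sp,z),onplane(C,*cp,z),tri(S,sp,C,cp))
print("rack top corners scene",[onplane(C,u,v,40) for u,v in [(430,218),(428,268),(373,259),(381,212)]])
print("rack bottom near edge side", onplane(S,292,198,0),onplane(S,355,200,0))
print("rack top side near", onplane(S,296,174,40),onplane(S,353,182,40),onplane(S,300,161,40),onplane(S,355,162,40))
print("base side",[onplane(S,u,v,12) for u,v in [(352,252),(429,252),(439,290.5),(354,290.5)]])
print("base scene",[onplane(C,u,v,12) for u,v in [(258,243),(295,247)]], onplane(C,238,291,12))
print("bar top side/scene; tip", tri(S,(361,216),C,(270,209)), onplane(S,361,216,166), onplane(C,270,209,168))
print("root",tri(S,(419,219),C,(258,241)),onplane(S,419,219,157),onplane(C,258,241,157))
print("post base",onplane(S,412,271,12))
```

```text
tri+plane: small
small [542.3 240.1 166. ] [538.4 235.9 166. ] (array([541.6, 235.2, 168.6]), np.float64(0.17980699037087947))
mid [487.1 270.  214. ] [481.6 263.  214. ] (array([486.5, 261.9, 217.6]), np.float64(0.13921998986221668))
back [425.5 266.1 190. ] [421.2 263.9 190. ] (array([425.1, 262.9, 192.1]), np.float64(1.1307864552602407))
rack top corners scene [array([402.1, 348.8,  40. ]), array([617.6, 307.8,  40. ]), array([590.1, 156.8,  40. ]), array([377.6, 193.6,  40. ])]
rack bottom near edge side [376.9 201.1   0. ] [560.8 170.1   0. ]
rack top side near [393.2 270.7  40. ] [559. 206.  40.] [408.4 349.1  40. ] [581.1 322.6  40. ]
base side [array([519.5, -72.3,  12. ]), array([708.4, -92.3,  12. ]), array([ 695.5, -222.3,   12. ]), array([ 506.7, -202.9,   12. ])]
base scene [array([ 510.8, -195.9,   12. ]), array([523.5, -77.6,  12. ])] [ 699.5 -215.8   12. ]
bar top side/scene; tip (array([ 529.2, -138. ,  168.7]), np.float64(3.6448541437365995)) [ 529. -132.  166.] [ 530.8 -138.9  168. ]
root (array([ 653.6, -150.6,  161.2]), np.float64(0.7908303304566564)) [ 655.2 -144.6  157. ] [ 649.7 -152.   157. ]
post base [ 650.7 -154.4   12. ]
```

```bash
python3 -m jog '[{"y":-50},{"y":-100},{"x":-50,"y":-110,"z":50,"ay":0.05},{"x":-90,"y":-110,"z":90,"ay":0.1},{"x":-130,"y":-110,"z":130,"ay":0.18}]'; python3 -m jog '[{"x":-20,"z":45},{"x":-20,"z":45,"grip":40},{"x":-20,"z":45,"grip":40}]'
python3 - <<'E'
from h import *
g=cam("wrist");cv2.imwrite("pics/w1.png",g["color"][:,:,::-1]);s=read_state();print(s["eef_pos"],s["tool_rot"],s["width"],s["force"])
E
```

```text
[6.49922293e+02 4.93917524e-02 2.42154413e+02] [-1.57073375e+00  2.90128921e-04 -3.15782804e-05] 85.42135621608081 [ 0.08290438 -0.80584718  0.23989625]$[0]: bad value
$[0]: bad value
```

View pics/w1.png

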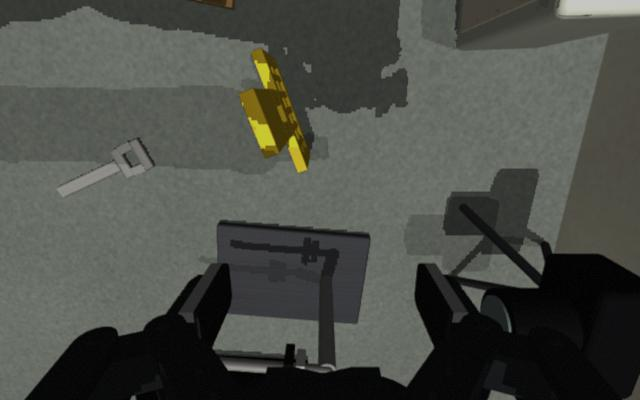

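```bash
python3 -m jog '[{"x":0,"y":-50,"z":0,"ax":0,"ay":0,"az":0,"grip":85},{"x":0,"y":-100,"z":0,"ax":0,"ay":0,"az":0,"grip":85},{"x":-50,"y":-110,"z":50,"ax":0,"ay":0.05,"az":0,"grip":85},{"x":-90,"y":-110,"z":90,"ax":0,"ay":0.1,"az":0,"grip":60},{"x":-130,"y":-110,"z":130,"ax":0,"ay":0.18,"az":0,"grip":40}]'; python3 -m jog '[{"x":-10,"y":0,"z":45,"ax":0,"ay":0,"az":0,"grip":40},{"x":-20,"y":0,"z":45,"ax":0,"ay":0,"az":0,"grip":40},{"x":-20,"y":0,"z":45,"ax":0,"ay":0,"az":0,"grip":40}]'
python3 - <<'E'
from h import *
g=cam("wrist");cv2.imwrite("pics/w1.png",g["color"][:,:,::-1]);s=read_state();print(s["eef_pos"],s["tool_rot"],s["width"],s["force"])
E
```

```text
clock: 0.9
eef_pos: [543.3, 106.8, 352.6]
tool_rot: [-1.57, -0.001, -0.184]
force: [0.4, 0.9, -0.5]
width: 58.5
clock: 1.2
eef_pos: [531.5, 155.2, 352.1]
tool_rot: [-1.571, 0.0, -0.176]
force: [0.8, -0.5, 0.3]
width: 40.0
[532.67725165 153.28352599 352.08556167] [-1.57131962e+00 -5.88812499e-04 -1.79244493e-01] 40.08801941359046 [-0.07366973 -1.1445162   0.04473793]
```

View pics/w1.png

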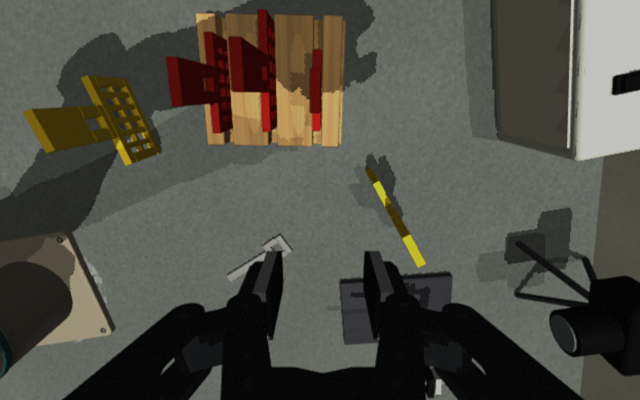

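```bash
python3 -m jog '[{"x":-10,"y":0,"z":45,"ax":0,"ay":0,"az":0,"grip":40},{"x":-20,"y":0,"z":90,"ax":0,"ay":0,"az":0,"grip":40},{"x":-30,"y":0,"z":112,"ax":0,"ay":0,"az":0,"grip":40},{"x":-30,"y":0,"z":112,"ax":0,"ay":0,"az":0,"grip":40}]'
python3 - <<'E'
from h import *
g=cam("wrist");cv2.imwrite("pics/w2.png",g["color"][:,:,::-1]);s=read_state();print(s["eef_pos"],s["tool_rot"],s["width"],s["force"])
import pickle;pickle.dump(g,open("w2.pkl","wb"))
E
```

```text
clock: 1.65
eef_pos: [522.9, 272.4, 351.4]
tool_rot: [-1.569, 0.001, -0.176]
force: [0.0, 0.1, -0.9]
width: 39.8
[523.80992545 269.2702879  351.41292184] [-1.57133909e+00  1.85818454e-05 -1.79264788e-01] 39.715961555185714 [ 0.26973944 -0.76248954 -0.58110587]
```

View pics/w2.png

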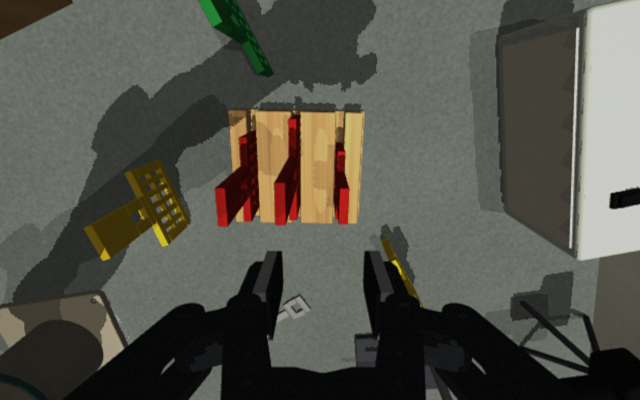

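Run:
```python
from h import *
import pickle
g=pickle.load(open("w2.pkl","rb"))
crop(g,"w2c.png",205,95,375,235,4)
hsv=cv2.cvtColor(g["color"],cv2.COLOR_RGB2HSV)
for vmin in (140,190):
    m=(((hsv[...,0]<8)|(hsv[...,0]>172))&(hsv[...,1]>150)&(hsv[...,2]>vmin)).astype(np.uint8)
    n,l,st,c=cv2.connectedComponentsWithStats(m)
    for i in range(1,n):
        if st[i,4]>15:
            cs,_=cv2.findContours((l==i).astype(np.uint8),0,1);print(vmin,st[i],c[i],cv2.minAreaRect(cs[0]))
```

```text
140 [288 119   8  10  71] [291.64788732 123.04225352] ((291.5, 123.5), (9.0, 7.0), 90.0)
140 [239 138   7   7  37] [241.83783784 140.18918919] ((242.0, 141.0), (6.0, 6.0), 90.0)
140 [338 152   7   4  25] [340.88 153.32] ((341.0, 153.5), (3.0, 6.0), 90.0)
140 [275 184  11  41 382] [279.45811518 204.61256545] ((280.0, 204.0), (40.0, 10.0), 90.0)
140 [216 189  12  38 319] [221.11598746 207.82131661] ((221.33189392089844, 207.47789001464844), (37.58323669433594, 8.98006534576416), 86.18592071533203)
140 [339 189  10  35 313] [343.45686901 206.00958466] ((343.4252014160156, 205.9962615966797), (8.838958740234375, 34.407020568847656), 2.862405300140381)
140 [289 193   8  28 128] [293.328125 209.703125] ((292.5, 206.5), (7.0, 27.0), -0.0)
140 [243 198   8  24 136] [246.86029412 211.15441176] ((246.48011779785156, 209.7013397216797), (23.015573501586914, 6.585381031036377), 86.18592071533203)
```

View pics/w2c.png

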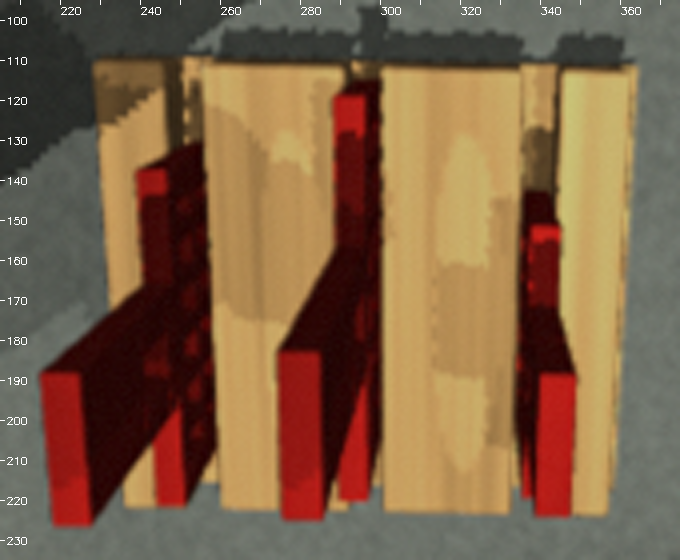

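Run:
```python
from h import *
import pickle
np.set_printoptions(precision=1,suppress=True)
g=pickle.load(open("w2.pkl","rb"))
for n,q,z in [("small",[(338.5,188.2),(346.7,188.2),(346,224),(335.8,224)],166),("large",[(273,182.7),(283.5,182.7),(283.3,225),(272.8,225)],214),("med",[(213,188),(222.7,188),(226,226.5),(216,226.5)],190)]:
    p=np.array([onplane(g,u,v,z)[:2] for u,v in q]);a=(p[0]+p[1])/2;b=(p[2]+p[3])/2;d=a-b
    print(n,p.mean(0),"w",np.linalg.norm(d),"yaw",-np.arctan2(d[0],d[1]),"t",np.linalg.norm(p[1]-p[0]),np.linalg.norm(p[3]-p[2]))
for u,v in [(228,109.5),(362,110.5),(357,223.5),(235,222)]: print(onplane(g,u,v,40))
```

```text
small [536.2 238.2] w 39.3839244414605 yaw -0.20180234567936023 t 8.348733510164095 10.779684565319535
large [481.6 267.1] w 39.31560401122742 yaw -0.22394830881333427 t 9.016565797498089 9.421934302948703
med [420.4 266.1] w 39.24059830838758 yaw -0.2001221024341809 t 9.129276810906052 9.797303086574221
[409.5 353.1  40. ]
[583.4 321.   40. ]
[554.1 162.7  40. ]
[377.1 196.5  40. ]
```

```bash
python3 -m jog '[{"x":18.5,"y":0,"z":-28,"ax":0,"ay":0.007,"az":0,"grip":40},{"x":18.5,"y":40,"z":-28,"ax":0,"ay":0.007,"az":0,"grip":40},{"x":18.5,"y":80,"z":-28,"ax":0,"ay":0.007,"az":0,"grip":40},{"x":18.5,"y":110,"z":-28,"ax":0,"ay":0.007,"az":0,"grip":40},{"x":18.5,"y":130,"z":-28,"ax":0,"ay":0.007,"az":0,"grip":40}]';python3 -m jog '[{"x":0,"y":20,"z":0,"ax":0,"ay":0,"az":0,"grip":40},{"x":0,"y":20,"z":0,"ax":0,"ay":0,"az":0,"grip":40}]'
python3 - <<'E'
from h import *
g=cam("wrist");cv2.imwrite("pics/w3.png",g["color"][:,:,::-1]);s=read_state();print(s["eef_pos"],s["tool_rot"],s["width"],s["force"])
print(proj(g,s["eef_pos"]))
g=cam("side");crop(g,"s3.png",230,60,430,240,4)
E
```

```text
clock: 2.2
eef_pos: [536.9, 234.1, 219.6]
tool_rot: [-1.574, 0.001, -0.192]
force: [0.9, -0.5, 0.6]
width: 39.7
clock: 2.4
eef_pos: [536.1, 234.2, 199.4]
tool_rot: [-1.576, 0.003, -0.191]
force: [-0.0, 0.2, 0.9]
width: 40.2
[536.93999641 235.18248553 201.03906493] [-1.57368406e+00  1.18298459e-03 -1.90707561e-01] 40.01543639796208 [ 0.32404586  0.35822617 -0.19444748]
[325.19553668 275.97350744]
```

View pics/w3.png

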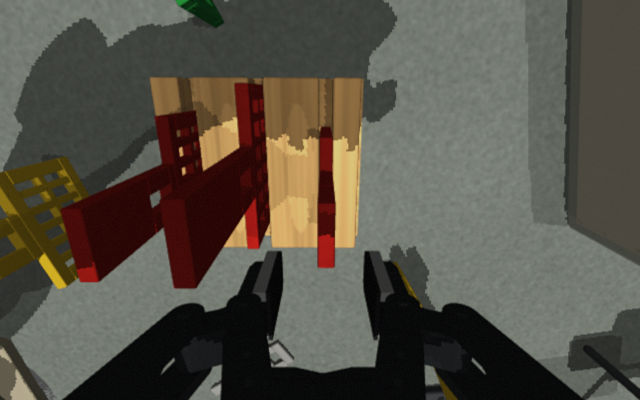

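View pics/s3.png

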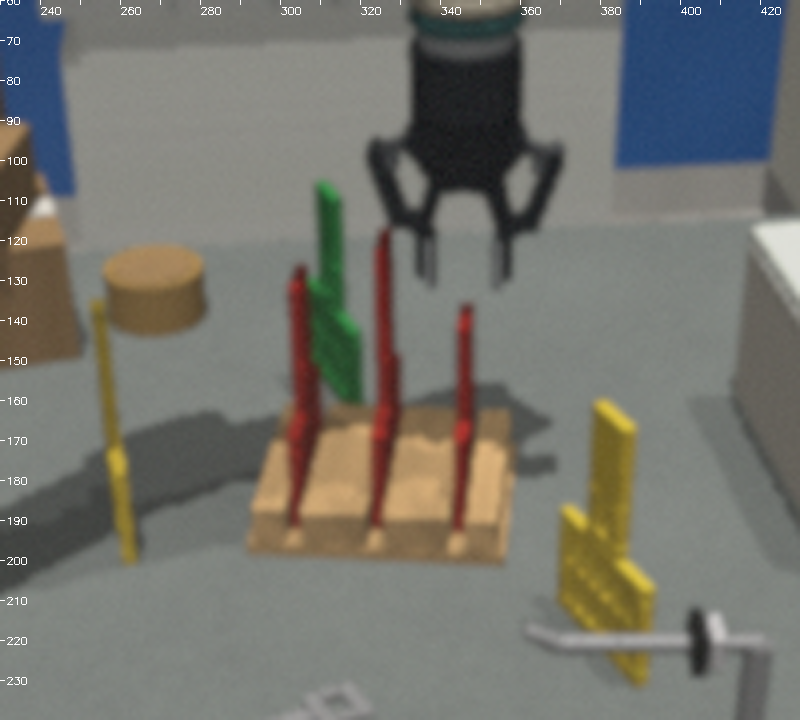

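```bash
python3 -m jog '[{"x":0,"y":0,"z":0,"ax":0,"ay":0,"az":0,"grip":24},{"x":0,"y":0,"z":0,"ax":0,"ay":0,"az":0,"grip":24}]'
python3 - <<'E'
from h import *
np.set_printoptions(precision=1,suppress=True)
g=cam("wrist");crop(g,"w3c.png",250,160,400,300,5);s=read_state();print(s["eef_pos"],s["tool_rot"],s["width"])
for p in [(326,199),(326,267)]: print(onplane(g,*p,166))
E
```

```text
clock: 2.7
eef_pos: [537.4, 238.1, 203.2]
tool_rot: [-1.57, -0.002, -0.188]
force: [0.1, -0.0, -0.1]
width: 23.8
[537.2 238.3 203. ] [-1.6 -0.  -0.2] 23.91739387779977
[543.5 262.6 166. ]
[535.8 221.3 166. ]
```

View pics/w3c.png

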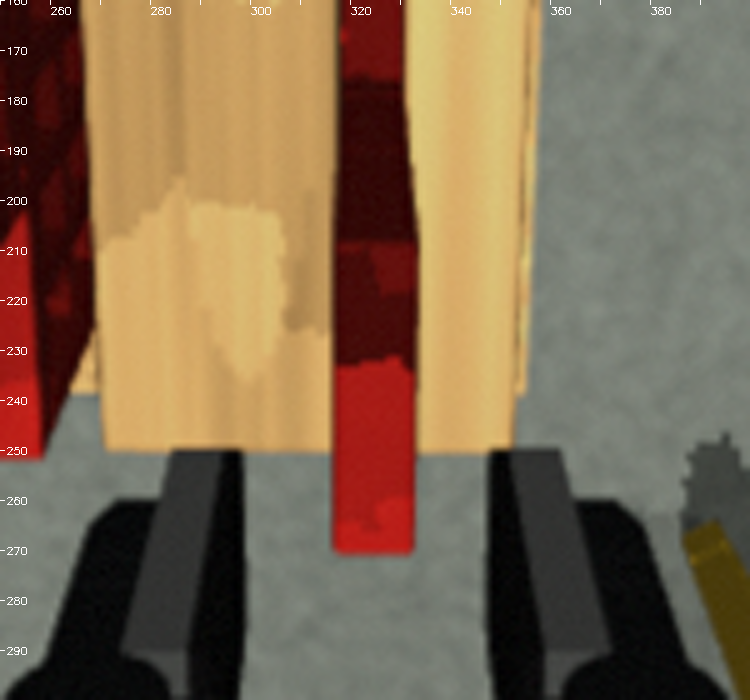

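```bash
python3 -m jog '[{"x":0,"y":20,"z":0,"ax":0,"ay":0,"az":0,"grip":24},{"x":0,"y":40,"z":0,"ax":0,"ay":0,"az":0,"grip":24},{"x":0,"y":51,"z":0,"ax":0,"ay":0,"az":0,"grip":24},{"x":0,"y":51,"z":0,"ax":0,"ay":0,"az":0,"grip":24},{"x":0,"y":51,"z":0,"ax":0,"ay":0,"az":0,"grip":24}]'
python3 - <<'E'
from h import *
g=cam("wrist");cv2.imwrite("pics/w4.png",g["color"][:,:,::-1]);s=read_state();print(s["eef_pos"],s["tool_rot"],s["width"],s["force"])
E
```

```text
clock: 3.25
eef_pos: [536.8, 238.5, 151.4]
tool_rot: [-1.57, -0.001, -0.187]
force: [1.1, -0.7, 0.8]
width: 23.7
[537.09602031 238.5573099  151.75160384] [-1.56987763e+00 -1.30936541e-03 -1.86982294e-01] 24.316561672393522 [ 1.00492166 -0.07761956  0.04725206]
```

View pics/w4.png

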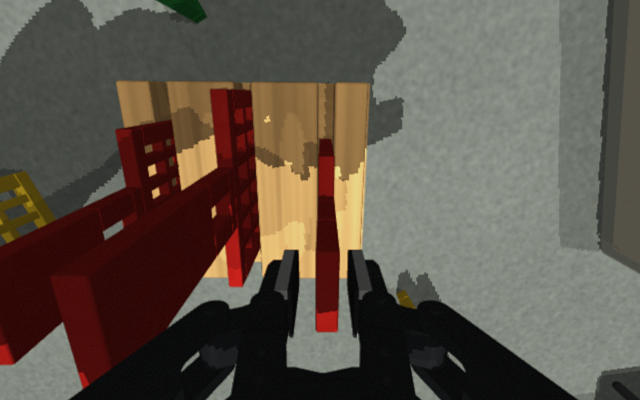

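```bash
python3 -m jog '[{"x":1.5,"y":0,"z":0,"ax":0,"ay":0,"az":0,"grip":24},{"x":1.5,"y":0,"z":0,"ax":0,"ay":0,"az":0,"grip":6},{"x":1.5,"y":0,"z":0,"ax":0,"ay":0,"az":0,"grip":6},{"x":1.5,"y":0,"z":0,"ax":0,"ay":0,"az":0,"grip":6},{"x":1.5,"y":0,"z":0,"ax":0,"ay":0,"az":0,"grip":6}]'; python3 -m jog '[{"x":0,"y":-2,"z":0,"ax":0,"ay":0,"az":0,"grip":6},{"x":0,"y":-5,"z":0,"ax":0,"ay":0,"az":0,"grip":6},{"x":0,"y":-10,"z":0,"ax":0,"ay":0,"az":0,"grip":6}]'
```

```text
clock: 3.8
eef_pos: [538.7, 238.3, 151.8]
tool_rot: [-1.569, -0.002, -0.187]
force: [0.1, -1.0, 5.2]
width: 9.1
clock: 4.1
eef_pos: [537.5, 237.4, 160.3]
tool_rot: [-1.572, 0.001, -0.187]
force: [1.5, -1.1, -3.8]
width: 8.6
```

```bash
python3 -m jog '[{"x":0,"y":-30,"z":0,"ax":0,"ay":0,"az":0,"grip":6},{"x":0,"y":-70,"z":0,"ax":0,"ay":0,"az":0,"grip":6},{"x":0,"y":-110,"z":0,"ax":0,"ay":0,"az":0,"grip":6},{"x":0,"y":-150,"z":0,"ax":0,"ay":0,"az":0,"grip":6},{"x":0,"y":-180,"z":0,"ax":0,"ay":0,"az":0,"grip":6}]'; python3 -m jog '[{"x":3,"y":0,"z":-40,"ax":0,"ay":0,"az":0,"grip":6},{"x":6,"y":0,"z":-80,"ax":0,"ay":-0.02,"az":0,"grip":6},{"x":9,"y":0,"z":-120,"ax":0,"ay":-0.03,"az":0,"grip":6},{"x":12,"y":0,"z":-160,"ax":0,"ay":-0.04,"az":0,"grip":6},{"x":14,"y":0,"z":-200,"ax":0,"ay":-0.05,"az":0,"grip":6}]'
```

```text
clock: 4.6
eef_pos: [537.6, 238.1, 343.5]
tool_rot: [-1.57, -0.001, -0.187]
force: [1.4, 0.7, -3.8]
width: 8.8
clock: 5.1
eef_pos: [513.2, 37.4, 340.7]
tool_rot: [-1.571, 0.001, -0.136]
force: [1.0, -0.8, -3.6]
width: 9.1
```

Run:
```python
from h import *
g=cam("wrist");cv2.imwrite("pics/w5.png",g["color"][:,:,::-1]);s=read_state();print(s["eef_pos"],s["tool_rot"],s["width"],s["force"])
```

```text
[511.92621062  27.9045835  340.84422104] [-1.57863763  0.00208937 -0.14547326] 9.104771335121054 [-3.06682742 -8.68647215 -4.61494724]
```

View pics/w5.png

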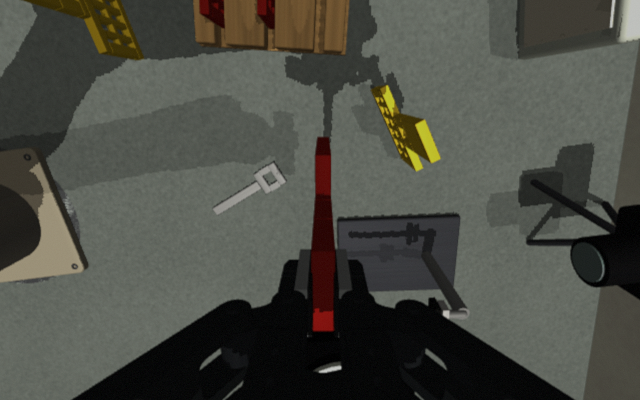

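```bash
python3 -m jog '[{"x":1,"y":0,"z":-43,"ax":0,"ay":-0.01,"az":0,"grip":6},{"x":2,"y":0,"z":-86,"ax":0,"ay":-0.02,"az":0,"grip":6},{"x":3,"y":20,"z":-130,"ax":0,"ay":-0.033,"az":0,"grip":6},{"x":3,"y":45,"z":-173,"ax":0,"ay":-0.033,"az":0,"grip":6},{"x":3,"y":70,"z":-173,"ax":0,"ay":-0.033,"az":0,"grip":6}]'; python3 -m jog '[{"x":0,"y":0,"z":0,"ax":0,"ay":0,"az":0,"grip":6},{"x":0,"y":0,"z":0,"ax":0,"ay":0,"az":0,"grip":6}]'
python3 - <<'E'
from h import *
import pickle
g=cam("wrist");cv2.imwrite("pics/w6.png",g["color"][:,:,::-1]);s=read_state();print(s["eef_pos"],s["tool_rot"],s["width"],s["force"])
pickle.dump(g,open("w6.pkl","wb"))
E
```

```text
clock: 5.65
eef_pos: [491.6, -140.7, 270.5]
tool_rot: [-1.576, 0.0, -0.114]
force: [0.4, 0.0, -3.5]
width: 9.0
clock: 5.85
eef_pos: [493.8, -131.6, 271.0]
tool_rot: [-1.57, 0.001, -0.103]
force: [0.1, 0.9, -2.8]
width: 9.0
[ 494.64691979 -131.46594302  271.76476612] [-1.56988533e+00 -1.02189879e-03 -1.01721807e-01] 8.822726101744992 [ 0.32164359 -0.0985619  -4.03130738]
```

View pics/w6.png

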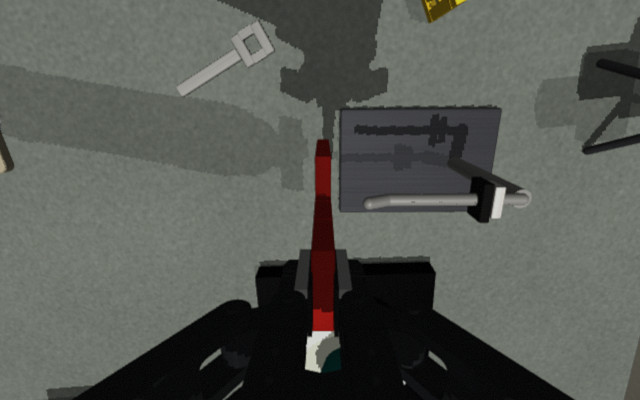

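Run:
```python
from h import *
import pickle
g=pickle.load(open("w6.pkl","rb"))
crop(g,"w6a.png",290,130,370,350,3)
crop(g,"w6b.png",340,95,540,225,4)
```

```text
(no output)
```

View pics/w6a.png

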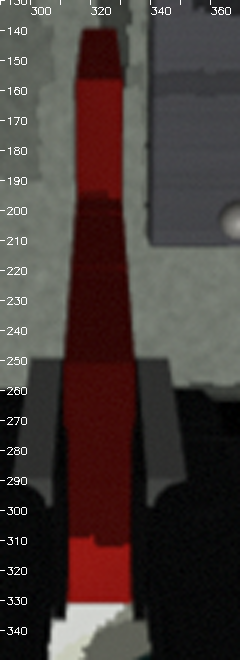

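View pics/w6b.png

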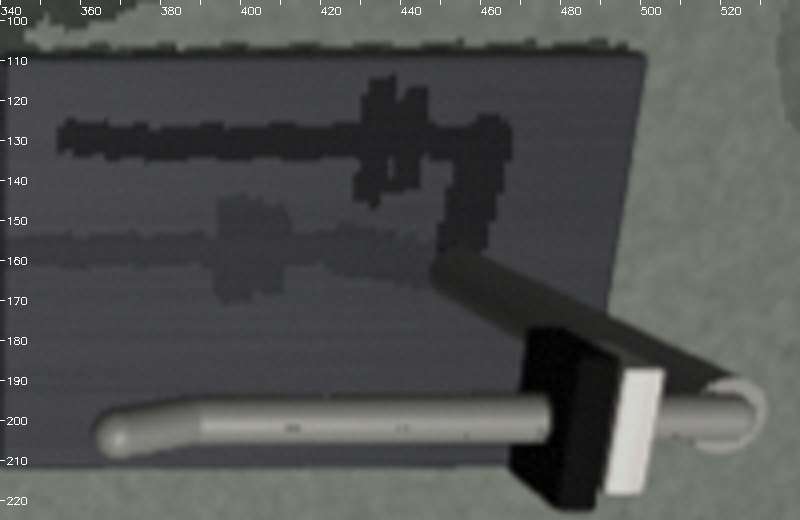

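Run:
```python
from h import *
import pickle
np.set_printoptions(precision=1,suppress=True)
g=pickle.load(open("w6.pkl","rb"))
T=np.array([494.6,-131.5,271.5])
for n,u,v,dz in [("top+20",323,249,14),("top-20",323,331,14),("sh+45",322,155.5,-62),("sh+20",322.5,195.5,-62),("bot+45",322,139.5,-142)]:
    print(n,onplane(g,u,v,T[2]+dz)-T)
P=[onplane(g,u,v,155) for u,v in [(395,200.3),(460,199.3)]]
print(P,"yaw",np.arctan2(P[1][1]-P[0][1],P[1][0]-P[0][0]))
print("tip",onplane(g,365,205,163), "root",onplane(g,526,199,155))
for z in (143,155,167): print("pad u", onplane(g,474,199.5,155))
print([onplane(g,u,v,12) for u,v in [(341,109),(500,109),(341,210.5)]])
# lines along stand axis
```

```text
top+20 [ 0.9 21.2 14. ]
top-20 [ -3.1 -18.4  14. ]
sh+45 [  2.7  44.6 -62. ]
sh+20 [  0.4  19.6 -62. ]
bot+45 [   2.3   43.3 -142. ]
[array([ 550.8, -139. ,  155. ]), array([ 602.7, -143.5,  155. ])] yaw -0.08575806432164107
tip [ 525.7 -137.7  163. ] root [ 655.4 -148.6  155. ]
pad u [ 613.9 -144.8  155. ]
pad u [ 613.9 -144.8  155. ]
pad u [ 613.9 -144.8  155. ]
[array([520.5, -71.3,  12. ]), array([704.1, -90.2,  12. ]), array([ 509.9, -196.5,   12. ])]
```

```bash
python3 -m jog '[{"x":0,"y":30,"z":-2.6,"ax":0,"ay":0,"az":0,"grip":6},{"x":0,"y":60,"z":-2.6,"ax":0,"ay":0,"az":0,"grip":6},{"x":0,"y":75,"z":-2.6,"ax":0,"ay":0,"az":0,"grip":6},{"x":0,"y":75,"z":-2.6,"ax":0,"ay":0,"az":0,"grip":6},{"x":0,"y":75,"z":-2.6,"ax":0,"ay":0,"az":0,"grip":6}]'
cat > look.py <<'E'
from h import *
import pickle,sys
n=sys.argv[1]
for c in sys.argv[2:]:
    g=cam(c);cv2.imwrite(f"pics/{n}_{c}.png",g["color"][:,:,::-1]);pickle.dump(g,open(f"{n}_{c}.pkl","wb"))
    if c=="side":crop(g,f"{n}_side.png",310,120,460,300,4)
    if c=="scene":crop(g,f"{n}_scene.png",220,160,340,310,4)
s=read_state();print(np.round(s["eef_pos"],1),np.round(s["tool_rot"],4),np.round(s["width"],1),np.round(s["force"],1),np.round(s["torque"],2))
E
python3 look.py a1 wrist side
```

```text
clock: 6.4
eef_pos: [494.9, -134.7, 197.2]
tool_rot: [-1.571, -0.002, -0.102]
force: [0.4, -0.2, -3.5]
width: 9.3
[ 495.1 -135.3  197.6] [-1.571  -0.0036 -0.103 ] 8.7 [-0.6 -0.2 -3.8] [-0.    0.01 -0.  ]
```

View pics/a1_wrist.png

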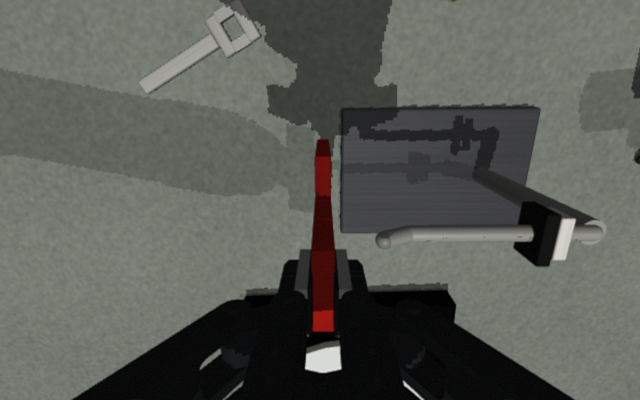

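View pics/a1_side.png

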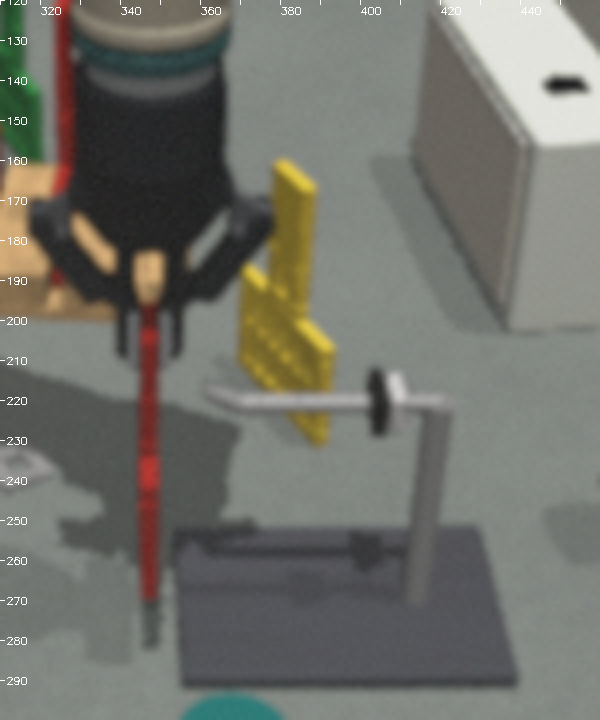

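Run:
```python
from h import *
import pickle
g=pickle.load(open("a1_wrist.pkl","rb"))
crop(g,"a1a.png",300,130,350,340,3)
crop(g,"a1b.png",360,190,620,275,3)
```

```text
(no output)
```

View pics/a1a.png

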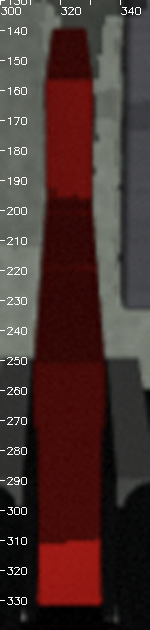

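View pics/a1b.png

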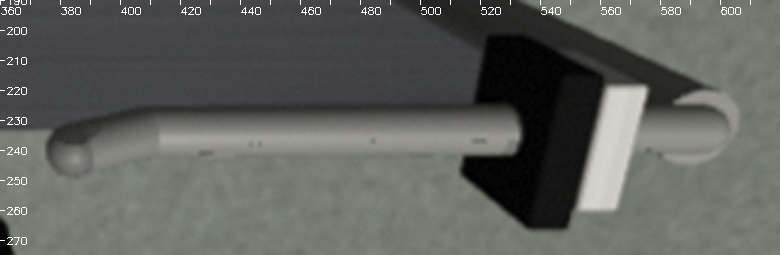

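Run:
```python
from h import *
import pickle
np.set_printoptions(precision=1,suppress=True)
g=pickle.load(open("a1_wrist.pkl","rb"))
T=np.array([494.9,-134.5,197.3])
for n,u,v,dz in [("top+20",323,249.5,14),("top-20",323,331,14),("sh+45",322,155.5,-62),("sh+20",322.5,195.5,-62),("bot+45",322,139.5,-142)]:
    print(n,onplane(g,u,v,T[2]+dz)-T)
P=[onplane(g,u,v,155) for u,v in [(412,233.7),(500,233),(595,232)]]
print(P,"yaw",np.arctan2(P[1][1]-P[0][1],P[1][0]-P[0][0]),np.arctan2(P[2][1]-P[0][1],P[2][0]-P[0][0]))
print("tip",onplane(g,380,241,162),"pad",onplane(g,530,233,155))
print([onplane(g,u,v,12) for u,v in [(341,107),(540,107),(341,232.5)]])
```

```text
top+20 [ 1.7 20.6 14. ]
top-20 [ -2.4 -18.9  14. ]
sh+45 [  3.7  44.2 -62. ]
sh+20 [  1.4  19.2 -62. ]
bot+45 [   3.6   42.8 -142. ]
[array([ 546.5, -137.8,  155. ]), array([ 597.7, -142.6,  155. ]), array([ 652.9, -147.7,  155. ])] yaw -0.09438681596084131 -0.09292762689546046
tip [ 526.7 -137.   162. ] pad [ 615.2 -144.4  155. ]
[array([518.8, -69.3,  12. ]), array([705.1, -88.3,  12. ]), array([ 508. , -197.4,   12. ])]
```

```bash
python3 -m jog '[{"x":10,"y":0,"z":1.3,"ax":0,"ay":0,"az":0,"grip":6},{"x":20,"y":0,"z":1.4,"ax":0,"ay":0,"az":0,"grip":6},{"x":24,"y":0,"z":1.4,"ax":0,"ay":0,"az":0,"grip":6},{"x":28,"y":0,"z":1.4,"ax":0,"ay":0,"az":0,"grip":6},{"x":32,"y":0,"z":1.4,"ax":0,"ay":0,"az":0,"grip":6}]'; python3 -m jog '[{"x":4,"y":0,"z":0,"ax":0,"ay":0,"az":0,"grip":6},{"x":8,"y":0,"z":0,"ax":0,"ay":0,"az":0,"grip":6},{"x":12,"y":0,"z":0.1,"ax":0,"ay":0,"az":0,"grip":6},{"x":12,"y":0,"z":0.1,"ax":0,"ay":0,"az":0,"grip":6}]';python3 look.py a2 wrist side
```

```text
clock: 7.0
eef_pos: [525.7, -137.5, 195.8]
tool_rot: [-1.571, 0.0, -0.104]
force: [-0.3, 0.3, -3.4]
width: 9.3
clock: 7.4
eef_pos: [538.2, -138.6, 195.9]
tool_rot: [-1.571, -0.001, -0.104]
force: [0.2, -0.1, -4.3]
width: 8.8
[ 537.3 -138.6  195.8] [-1.5708e+00  4.0000e-04 -1.0400e-01] 9.0 [ 0.6  0.1 -3.6] [-0.01  0.07  0.01]
```

View pics/a2_wrist.png

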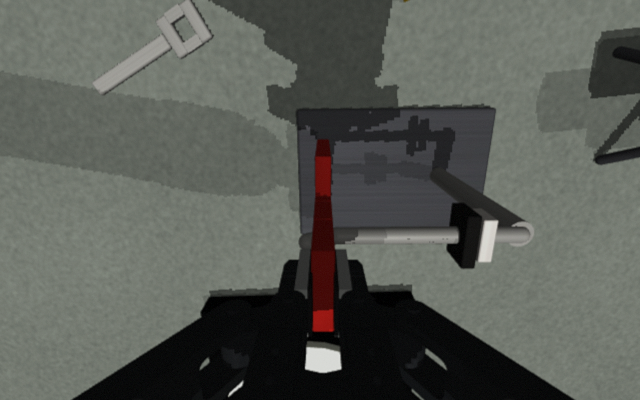

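View pics/a2_side.png

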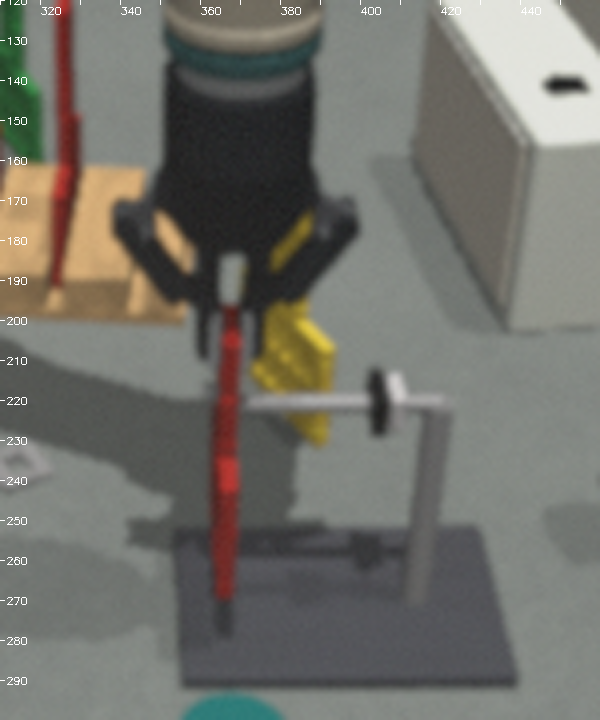

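```bash
python3 -m jog '[{"x":8,"y":0,"z":0.1,"ax":0,"ay":0,"az":0,"grip":6},{"x":16,"y":4,"z":0.2,"ax":0,"ay":0,"az":0,"grip":6},{"x":22,"y":9,"z":0.2,"ax":0,"ay":0,"az":0,"grip":6},{"x":28,"y":11,"z":0.3,"ax":0,"ay":0,"az":0,"grip":6},{"x":32,"y":11,"z":0.3,"ax":0,"ay":0,"az":0,"grip":6}]'; python3 -m jog '[{"x":6,"y":0,"z":0,"ax":0,"ay":0,"az":0,"grip":6},{"x":12,"y":0,"z":0.1,"ax":0,"ay":0,"az":0,"grip":6},{"x":17,"y":0,"z":0.2,"ax":0,"ay":0,"az":0,"grip":6},{"x":20,"y":0,"z":0.2,"ax":0,"ay":0,"az":0,"grip":6},{"x":20,"y":0,"z":0.2,"ax":0,"ay":0,"az":0,"grip":6}]';python3 look.py a3 wrist side
```

```text
clock: 8.0
eef_pos: [569.7, -141.5, 184.1]
tool_rot: [-1.571, 0.001, -0.104]
force: [-0.5, -0.1, -3.0]
width: 8.8
clock: 8.5
eef_pos: [589.8, -143.5, 184.9]
tool_rot: [-1.571, -0.001, -0.104]
force: [0.1, -0.2, -2.7]
width: 9.2
[ 589.  -143.5  184.8] [-1.5707e+00  5.0000e-04 -1.0410e-01] 9.0 [ 0.1  0.3 -3.1] [-0.    0.02 -0.01]
```

View pics/a3_wrist.png

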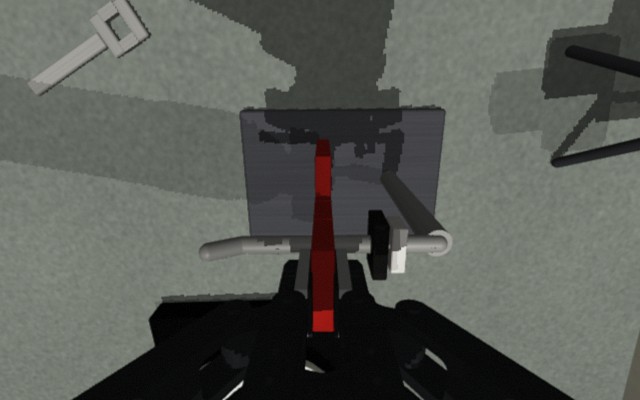

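View pics/a3_side.png

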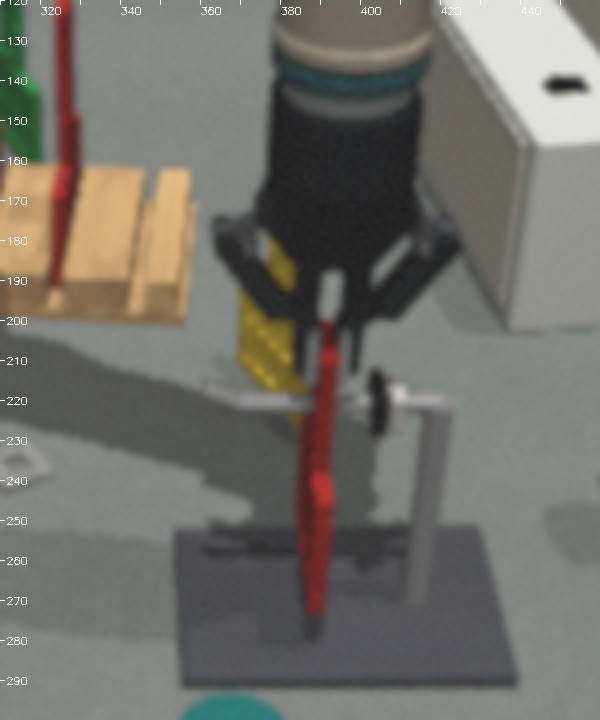

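Run:
```python
from h import *
import pickle
np.set_printoptions(precision=1,suppress=True)
g=pickle.load(open("a3_wrist.pkl","rb"))
crop(g,"a3b.png",180,190,460,290,2)
crop(g,"a3c.png",300,200,450,290,5)
for u,v in [(365.5,243),(446,243),(260,243)]: print(onplane(g,u,v,155))
```

```text
[ 612.7 -143.6  155. ]
[ 656.5 -148.1  155. ]
[ 555.3 -137.6  155. ]
```

View pics/a3c.png

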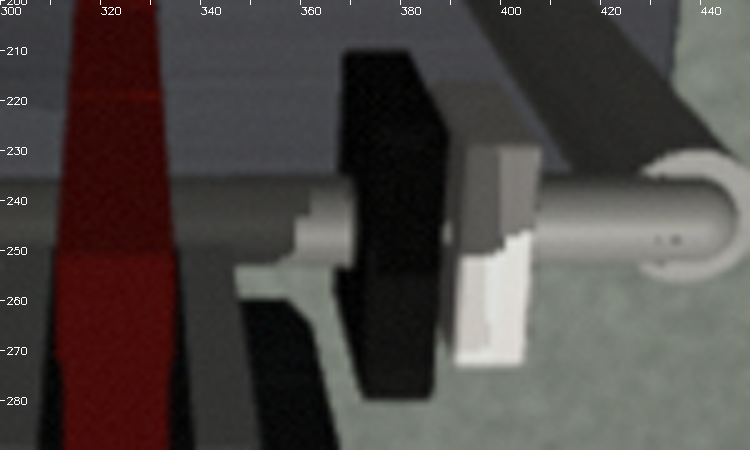

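```bash
python3 -m jog '[{"x":5,"y":0,"z":0,"ax":0,"ay":0,"az":0,"grip":6},{"x":10,"y":0,"z":0.1,"ax":0,"ay":0,"az":0,"grip":6},{"x":14,"y":0,"z":0.1,"ax":0,"ay":0,"az":0,"grip":6},{"x":14,"y":0,"z":0.1,"ax":0,"ay":0,"az":0,"grip":6}]'; python3 -m jog '[{"x":1,"y":0,"z":0,"ax":0,"ay":0,"az":0,"grip":6},{"x":1,"y":0,"z":0,"ax":0,"ay":0,"az":0,"grip":6}]'; python3 -m jog '[{"x":1,"y":0,"z":0,"ax":0,"ay":0,"az":0,"grip":6},{"x":1,"y":0,"z":0,"ax":0,"ay":0,"az":0,"grip":6}]'
```

```text
clock: 9.0
eef_pos: [604.1, -144.9, 184.9]
tool_rot: [-1.571, -0.001, -0.104]
force: [-0.1, 0.5, -3.0]
width: 8.6
clock: 9.2
eef_pos: [604.1, -145.0, 184.8]
tool_rot: [-1.571, 0.0, -0.104]
force: [0.1, -0.1, -3.9]
width: 8.9
clock: 9.4
eef_pos: [605.2, -145.0, 184.9]
tool_rot: [-1.571, -0.0, -0.104]
force: [0.1, 0.0, -2.7]
width: 8.9
```

```bash
for i in 1; do :; done; python3 -m jog '[{"x":1,"y":0,"z":0,"ax":0,"ay":0,"az":0,"grip":6},{"x":1,"y":0,"z":0,"ax":0,"ay":0,"az":0,"grip":6}]'; python3 -m jog '[{"x":1,"y":0,"z":0,"ax":0,"ay":0,"az":0,"grip":6},{"x":1,"y":0,"z":0,"ax":0,"ay":0,"az":0,"grip":6}]'
```

```text
clock: 9.6
eef_pos: [606.3, -145.1, 184.9]
tool_rot: [-1.571, -0.0, -0.104]
force: [-0.5, -0.1, -3.2]
width: 8.9
clock: 9.8
eef_pos: [607.3, -145.2, 184.9]
tool_rot: [-1.571, -0.0, -0.104]
force: [0.8, 0.0, -3.0]
width: 9.1
```

```bash
python3 look.py a4 wrist
```

```text
[ 607.2 -145.2  184.9] [-1.5708e+00 -1.0000e-04 -1.0400e-01] 8.7 [-0.   0.2 -3.7] [-0.03  0.03 -0.06]
```

View pics/a4_wrist.png

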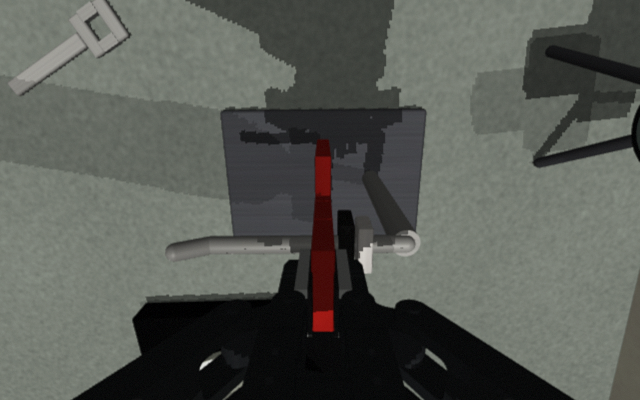

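```bash
python3 -m jog '[{"x":1,"y":0,"z":0,"ax":0,"ay":0,"az":0,"grip":6},{"x":1,"y":0,"z":0,"ax":0,"ay":0,"az":0,"grip":6}]'; python3 -m jog '[{"x":1,"y":0,"z":0,"ax":0,"ay":0,"az":0,"grip":6},{"x":1,"y":0,"z":0,"ax":0,"ay":0,"az":0,"grip":6}]'
```

```text
clock: 10.05
eef_pos: [608.3, -145.3, 184.9]
tool_rot: [-1.571, -0.0, -0.104]
force: [-0.7, 0.5, -4.6]
width: 9.2
clock: 10.25
eef_pos: [609.3, -145.4, 184.9]
tool_rot: [-1.571, -0.0, -0.104]
force: [0.1, 0.7, -2.7]
width: 8.7
```

```bash
python3 -m jog '[{"x":1,"y":0,"z":0,"ax":0,"ay":0,"az":0,"grip":6},{"x":1,"y":0,"z":0,"ax":0,"ay":0,"az":0,"grip":6}]'
```

```text
clock: 10.45
eef_pos: [610.3, -145.5, 184.9]
tool_rot: [-1.571, -0.0, -0.104]
force: [-0.4, -0.3, -3.8]
width: 8.9
```

```bash
python3 -m jog '[{"x":1,"y":0,"z":0,"ax":0,"ay":0,"az":0,"grip":6},{"x":1,"y":0,"z":0,"ax":0,"ay":0,"az":0,"grip":6}]';python3 - <<'E'
from cell import *
import numpy as np
print(np.round(np.mean([read_state()["force"] for _ in range(5)],0),2),read_state()["torque"])
E
```

```text
clock: 10.65
eef_pos: [610.7, -145.6, 184.8]
tool_rot: [-1.571, 0.001, -0.104]
force: [-0.9, -0.2, -3.9]
width: 8.8
[-0.86 -0.16 -3.9 ] [-0.02112652  0.26412492  0.04829758]
```

```bash
python3 -m jog '[{"x":0.7,"y":0,"z":0,"ax":0,"ay":0,"az":0,"grip":6},{"x":0.7,"y":0,"z":0,"ax":0,"ay":0,"az":0,"grip":6}]';python3 - <<'E'
from cell import *
import numpy as np
print(read_state()["force"],read_state()["torque"])
E
```

```text
clock: 10.85
eef_pos: [611.0, -145.7, 184.7]
tool_rot: [-1.571, 0.002, -0.104]
force: [-2.6, 0.1, -2.6]
width: 9.2
[-2.55507215  0.07544221 -2.5962856 ] [ 0.09221661  0.67198449 -0.02151047]
```

```bash
python3 -m jog '[{"x":0,"y":1,"z":0,"ax":0,"ay":0,"az":0,"grip":6},{"x":0,"y":2,"z":0,"ax":0,"ay":0,"az":0,"grip":6},{"x":0,"y":2,"z":0,"ax":0,"ay":0,"az":0,"grip":6}]';python3 -m jog '[{"x":0,"y":0.7,"z":0,"ax":0,"ay":0,"az":0,"grip":6},{"x":0,"y":0.7,"z":0,"ax":0,"ay":0,"az":0,"grip":6}]'
```

```text
clock: 11.15
eef_pos: [611.2, -145.6, 182.5]
tool_rot: [-1.571, 0.001, -0.104]
force: [-4.8, 0.3, -3.5]
width: 9.0
clock: 11.35
eef_pos: [611.3, -145.6, 181.9]
tool_rot: [-1.571, 0.001, -0.104]
force: [-4.4, 1.1, -2.8]
width: 9.2
```

```bash
python3 -m jog '[{"x":0,"y":0.7,"z":0,"ax":0,"ay":0,"az":0,"grip":6},{"x":0,"y":0.7,"z":0,"ax":0,"ay":0,"az":0,"grip":6}]';python3 look.py a5 side wrist scene
```

```text
clock: 11.55
eef_pos: [611.3, -145.6, 181.8]
tool_rot: [-1.571, 0.001, -0.104]
force: [-5.6, 1.0, 1.1]
width: 9.0
[ 611.3 -145.7  181.8] [-1.5706e+00  9.0000e-04 -1.0400e-01] 8.9 [-6.   0.8  0.4] [0.28 1.34 0.09]
```

View pics/a5_side.png

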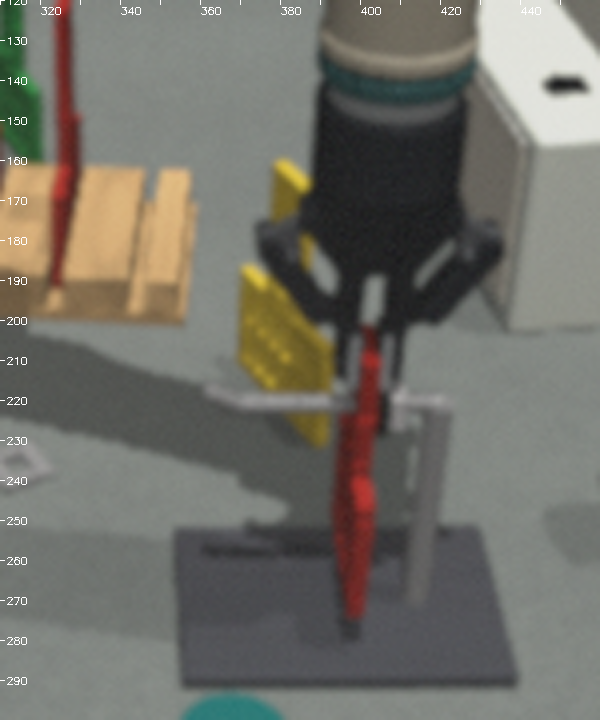

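View pics/a5_scene.png

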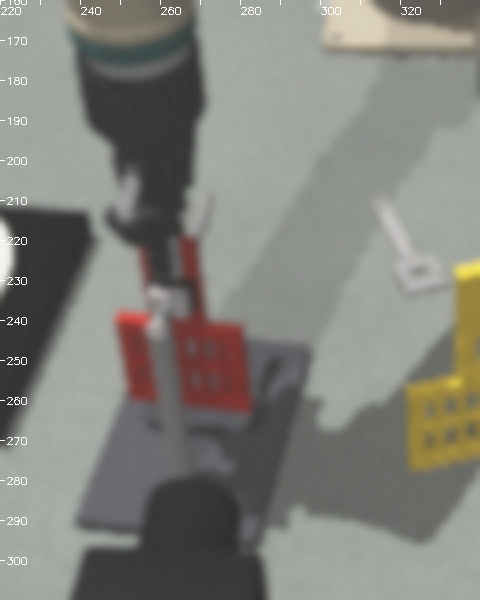

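```bash
python3 -m jog '[{"x":-0.5,"y":0,"z":0,"ax":0,"ay":0,"az":0,"grip":6},{"x":-0.5,"y":0,"z":0,"ax":0,"ay":0,"az":0,"grip":6}]'
```

```text
clock: 11.9
eef_pos: [611.3, -145.7, 181.8]
tool_rot: [-1.571, -0.0, -0.104]
force: [-5.4, 1.7, 1.0]
width: 9.0
```

```bash
python3 -m jog '[{"x":-0.7,"y":0,"z":0,"ax":0,"ay":0,"az":0,"grip":6},{"x":-0.7,"y":0,"z":0,"ax":0,"ay":0,"az":0,"grip":6}]'; python3 look.py a6
```

```text
clock: 12.1
eef_pos: [611.2, -145.6, 181.8]
tool_rot: [-1.571, -0.001, -0.104]
force: [-2.8, 0.2, 0.2]
width: 8.7
[ 611.2 -145.6  181.8] [-1.5708e+00 -1.4000e-03 -1.0400e-01] 8.7 [-2.8  0.2  0.2] [0.15 0.79 0.11]
```

```bash
python3 -m jog '[{"x":0,"y":0,"z":0,"ax":0,"ay":0,"az":0,"grip":12},{"x":0,"y":0,"z":0,"ax":0,"ay":0,"az":0,"grip":16},{"x":0,"y":0,"z":0,"ax":0,"ay":0,"az":0,"grip":22},{"x":0,"y":0,"z":0,"ax":0,"ay":0,"az":0,"grip":30},{"x":0,"y":0,"z":0,"ax":0,"ay":0,"az":0,"grip":30}]'; python3 look.py a7 wrist side
```

```text
clock: 12.6
eef_pos: [611.1, -145.7, 181.7]
tool_rot: [-1.571, -0.001, -0.104]
force: [-0.1, -0.3, 1.1]
width: 29.8
[ 610.8 -145.7  181.5] [-1.5708e+00 -5.0000e-04 -1.0410e-01] 30.0 [-0.4 -1.2  0.5] [ 0.05 -0.01  0.02]
```

View pics/a7_wrist.png

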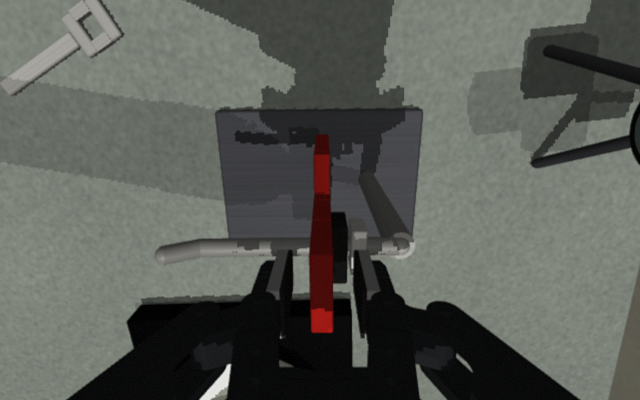

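View pics/a7_side.png

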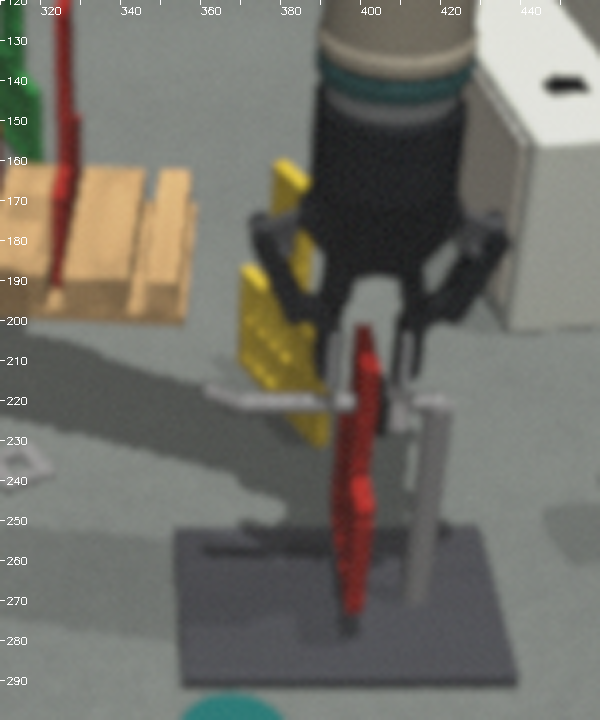

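Run:
```python
from h import *
import pickle
g=pickle.load(open("a7_wrist.pkl","rb"));crop(g,"a7c.png",280,125,400,345,3)
g=pickle.load(open("a5_wrist.pkl","rb"));crop(g,"a5c.png",280,125,400,345,3)
import cv2
cv2.imwrite("pics/cmp.png",np.hstack([cv2.imread("pics/a5c.png"),cv2.imread("pics/a7c.png")])[:600])
```

```text
(no output)
```

View pics/cmp.png

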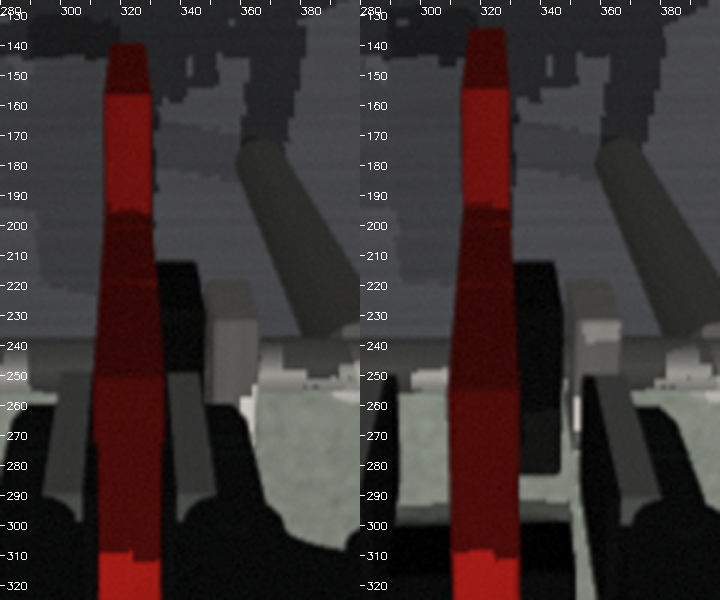

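```bash
python3 -m jog '[{"x":0,"y":-20,"z":0,"ax":0,"ay":0,"az":0,"grip":30},{"x":0,"y":-50,"z":0,"ax":0,"ay":0,"az":0,"grip":30},{"x":0,"y":-90,"z":0,"ax":0,"ay":0,"az":0,"grip":30},{"x":-10,"y":-115,"z":30,"ax":0,"ay":0,"az":0,"grip":24},{"x":-30,"y":-120,"z":70,"ax":0,"ay":0.02,"az":0,"grip":24}]'; python3 look.py b0 side; python3 -m jog '[{"x":-25,"y":0,"z":40,"ax":0,"ay":0,"az":0,"grip":24},{"x":-50,"y":0,"z":80,"ax":0,"ay":0,"az":0,"grip":24},{"x":-75,"y":0,"z":120,"ax":0,"ay":0,"az":0,"grip":24},{"x":-100,"y":0,"z":160,"ax":0,"ay":0,"az":0,"grip":24},{"x":-125,"y":0,"z":200,"ax":0,"ay":0.06,"az":0,"grip":24}]';  python3 -m jog '[{"x":-25,"y":0,"z":40,"ax":0,"ay":0,"az":0,"grip":24},{"x":-50,"y":0,"z":80,"ax":0,"ay":0,"az":0,"grip":24},{"x":-72,"y":0,"z":110,"ax":0,"ay":0,"az":0,"grip":24},{"x":-72,"y":0,"z":110,"ax":0,"ay":0,"az":0,"grip":24}]'; python3 look.py b1 wrist
```

```text
clock: 13.2
eef_pos: [590.6, -75.2, 305.1]
tool_rot: [-1.572, -0.009, -0.129]
force: [1.1, 1.5, -0.8]
width: 24.1
[587.1 -63.1 304.2] [-1.5633e+00 -1.5000e-03 -1.1860e-01] 23.6 [-3.7  7.6 -1.3] [0.5  0.24 0.01]
clock: 13.75
eef_pos: [487.8, 142.6, 301.5]
tool_rot: [-1.57, -0.0, -0.185]
force: [0.3, 1.1, 0.7]
width: 23.9
clock: 14.15
eef_pos: [434.8, 268.6, 301.3]
tool_rot: [-1.568, 0.002, -0.174]
force: [0.0, -0.0, -0.9]
width: 23.9
[436.5 265.2 301.3] [-1.570e+00  8.000e-04 -1.776e-01] 23.9 [-0.2 -0.3 -1.1] [-0.06 -0.07  0.  ]
```

View pics/b0_side.png

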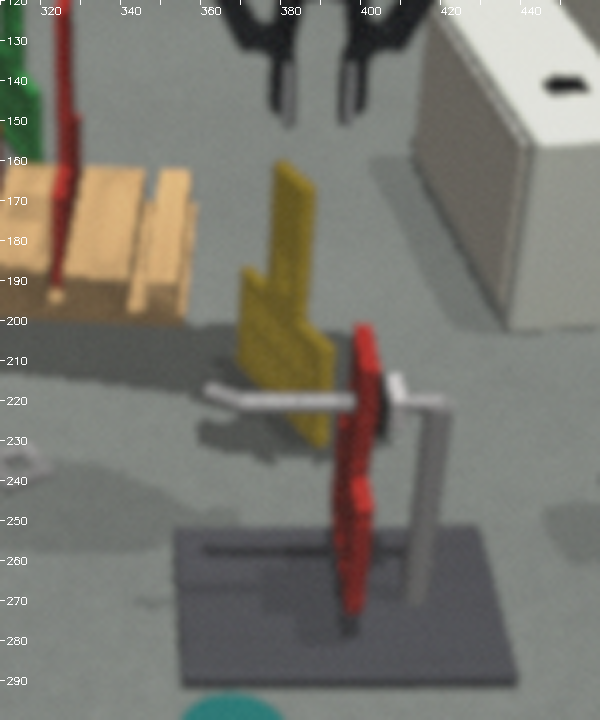

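View pics/b1_wrist.png

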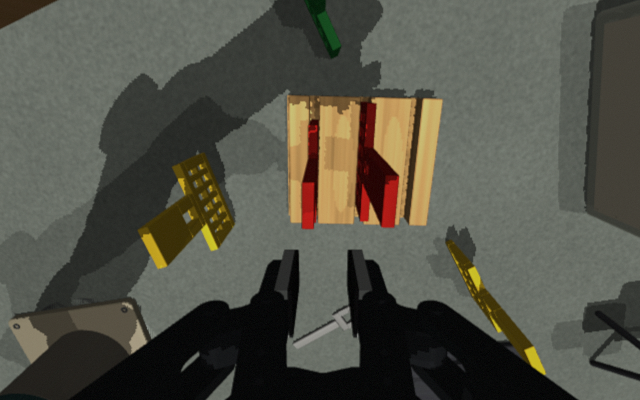

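Run:
```python
from h import *
import pickle
g=pickle.load(open("b1_wrist.pkl","rb"));crop(g,"b1c.png",270,90,430,240,5)
```

```text
(no output)
```

View pics/b1c.png

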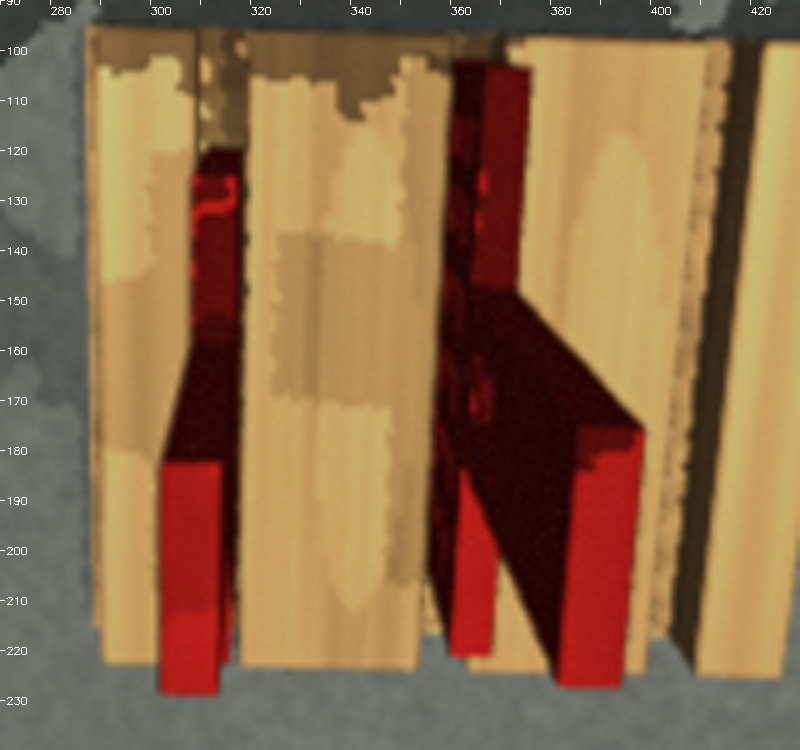

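Run:
```python
from h import *
import pickle
np.set_printoptions(precision=1,suppress=True)
g=pickle.load(open("b1_wrist.pkl","rb"))
for n,q,z in [("large",[(384,175.5),(396.5,175.5),(392.5,227.5),(379.5,227.5)],214),("med",[(300,182),(312,182),(311.5,229),(299.5,229)],190)]:
    p=np.array([onplane(g,u,v,z)[:2] for u,v in q]);a=(p[0]+p[1])/2;b=(p[2]+p[3])/2;d=a-b
    print(n,p.mean(0),"w",np.linalg.norm(d),"yaw",-np.arctan2(d[0],d[1]),"t",np.linalg.norm(p[1]-p[0]))
```

```text
large [481.1 267.2] w 39.03834910292711 yaw -0.18688950187722894 t 8.656543188126605
med [420.  266.3] w 39.52912888515074 yaw -0.20005033009924175 t 9.297679904135306
```

```bash
python3 -m jog '[{"x":-16,"y":0,"z":-1,"ax":0,"ay":0.009,"az":0,"grip":24},{"x":-16,"y":30,"z":-1,"ax":0,"ay":0.009,"az":0,"grip":24},{"x":-16,"y":60,"z":-1,"ax":0,"ay":0.009,"az":0,"grip":24},{"x":-16,"y":70,"z":-1,"ax":0,"ay":0.009,"az":0,"grip":24},{"x":-16,"y":70,"z":-1,"ax":0,"ay":0.009,"az":0,"grip":24}]';python3 look.py b2 wrist
python3 - <<'E'
from h import *
import pickle
g=pickle.load(open("b2_wrist.pkl","rb"));crop(g,"b2c.png",250,140,400,300,5)
E
```

```text
clock: 14.7
eef_pos: [422.0, 262.8, 230.4]
tool_rot: [-1.574, 0.002, -0.195]
force: [0.4, 0.3, 1.0]
width: 24.1
[422.8 263.5 231.6] [-1.5715e+00  2.0000e-04 -1.9440e-01] 24.5 [-0.2  1.1  0.3] [-0.01 -0.01 -0.02]
```

View pics/b2c.png

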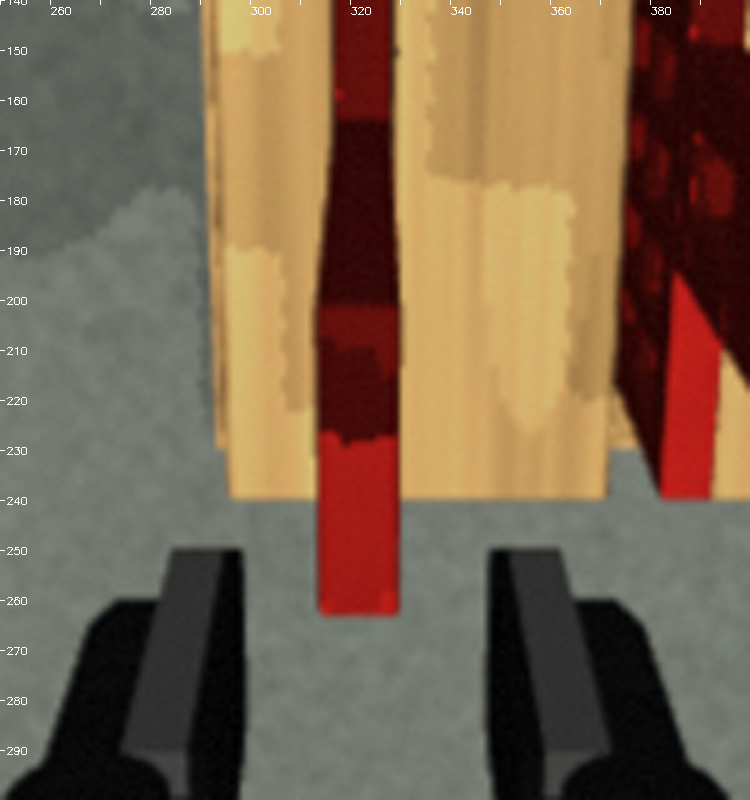

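```bash
python3 - <<'E'
from h import *
import pickle
np.set_printoptions(precision=1,suppress=True)
g=pickle.load(open("b2_wrist.pkl","rb"))
a,b=onplane(g,321,201,190),onplane(g,321,263,190);print(a,b,(a+b)/2)
E
python3 -m jog '[{"x":0,"y":20,"z":0,"ax":0,"ay":0,"az":0,"grip":24},{"x":0,"y":20,"z":0,"ax":0,"ay":0,"az":0,"grip":24}]'; python3 look.py b3
```

```text
[425.  285.5 190. ] [417.4 247.2 190. ] [421.2 266.4 190. ]
clock: 14.95
eef_pos: [422.2, 263.8, 211.4]
tool_rot: [-1.572, 0.001, -0.194]
force: [-0.3, -0.4, -0.4]
width: 24.1
[422.2 263.8 211.4] [-1.5717e+00  7.0000e-04 -1.9360e-01] 24.1 [-0.3 -0.4 -0.4] [-0.02  0.05 -0.02]
```

```bash
python3 -m jog '[{"x":-0.7,"y":5,"z":2.5,"ax":0,"ay":-0.006,"az":0,"grip":24},{"x":-0.7,"y":20,"z":2.5,"ax":0,"ay":-0.006,"az":0,"grip":24},{"x":-0.7,"y":31.6,"z":2.5,"ax":0,"ay":-0.006,"az":0,"grip":24},{"x":-0.7,"y":31.6,"z":2.5,"ax":0,"ay":-0.006,"az":0,"grip":24},{"x":-0.7,"y":31.6,"z":2.5,"ax":0,"ay":-0.006,"az":0,"grip":24}]'; python3 look.py b4 wrist
```

```text
clock: 15.45
eef_pos: [422.2, 267.0, 180.2]
tool_rot: [-1.571, -0.0, -0.187]
force: [0.8, -0.6, 0.7]
width: 23.8
[422.4 267.1 180.4] [-1.5702e+00 -6.0000e-04 -1.8710e-01] 24.2 [ 0.1 -0.7  0.8] [ 0.   -0.02  0.02]
```

View pics/b4_wrist.png

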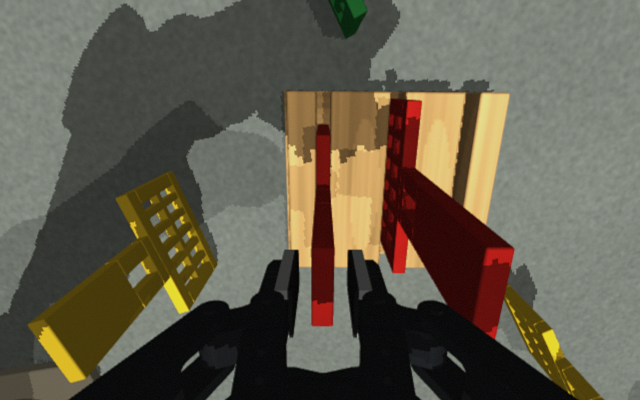

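```bash
python3 -m jog '[{"x":0,"y":0.7,"z":-0.6,"ax":0,"ay":0,"az":0,"grip":24},{"x":0,"y":0.7,"z":-0.6,"ax":0,"ay":0,"az":0,"grip":6},{"x":0,"y":0.7,"z":-0.6,"ax":0,"ay":0,"az":0,"grip":6},{"x":0,"y":0.7,"z":-0.6,"ax":0,"ay":0,"az":0,"grip":6},{"x":0,"y":0.7,"z":-0.6,"ax":0,"ay":0,"az":0,"grip":6}]'; python3 look.py b5;python3 -m jog '[{"x":0,"y":-2,"z":0,"ax":0,"ay":0,"az":0,"grip":6},{"x":0,"y":-6,"z":0,"ax":0,"ay":0,"az":0,"grip":6},{"x":0,"y":-12,"z":0,"ax":0,"ay":0,"az":0,"grip":6}]'
```

```text
clock: 16.0
eef_pos: [422.3, 266.5, 179.8]
tool_rot: [-1.57, -0.001, -0.187]
force: [0.2, 0.2, 5.5]
width: 8.6
[422.3 266.5 179.8] [-1.5699e+00 -9.0000e-04 -1.8710e-01] 8.6 [0.2 0.2 5.5] [-0.07  0.09 -0.03]
clock: 16.3
eef_pos: [421.2, 265.8, 190.8]
tool_rot: [-1.572, 0.001, -0.187]
force: [0.4, 0.2, -4.8]
width: 8.7
```

```bash
python3 -m jog '[{"x":0,"y":-40,"z":0,"ax":0,"ay":0,"az":0,"grip":6},{"x":0,"y":-80,"z":0,"ax":0,"ay":0,"az":0,"grip":6},{"x":0,"y":-120,"z":0,"ax":0,"ay":0,"az":0,"grip":6},{"x":0,"y":-150,"z":0,"ax":0,"ay":0,"az":0,"grip":6},{"x":0,"y":-165,"z":0,"ax":0,"ay":0,"az":0,"grip":6}]'; python3 -m jog '[{"x":0,"y":0,"z":-30,"ax":0,"ay":0,"az":0,"grip":6},{"x":0,"y":0,"z":-70,"ax":0,"ay":0,"az":0,"grip":6},{"x":0,"y":0,"z":-110,"ax":0,"ay":0,"az":0,"grip":6},{"x":18,"y":0,"z":-150,"ax":0,"ay":0,"az":0,"grip":6},{"x":38,"y":0,"z":-190,"ax":0,"ay":0,"az":0,"grip":6}]'; python3 -m jog '[{"x":20,"y":0,"z":-40,"ax":0,"ay":0,"az":0,"grip":6},{"x":45,"y":0,"z":-80,"ax":0,"ay":-0.02,"az":0,"grip":6},{"x":70,"y":0,"z":-120,"ax":0,"ay":-0.05,"az":0,"grip":6},{"x":95,"y":0,"z":-160,"ax":0,"ay":-0.083,"az":0,"grip":6},{"x":105,"y":0,"z":-186,"ax":0,"ay":-0.083,"az":0,"grip":6}]';  python3 look.py b6 wrist
```

```text
clock: 16.8
eef_pos: [422.4, 266.7, 359.3]
tool_rot: [-1.568, -0.003, -0.187]
force: [-0.2, 0.1, -4.5]
width: 8.7
clock: 17.3
eef_pos: [422.8, 71.3, 356.5]
tool_rot: [-1.57, 0.0, -0.185]
force: [1.1, -0.2, -3.9]
width: 8.7
clock: 17.8
eef_pos: [493.1, -133.7, 356.2]
tool_rot: [-1.573, -0.001, -0.107]
force: [-0.2, 0.0, -4.0]
width: 8.9
[ 492.7 -138.6  356.2] [-1.5772e+00 -1.4000e-03 -1.1210e-01] 8.6 [ 1.  -7.2 -3.4] [-0.99  0.07  0.01]
```

View pics/b6_wrist.png

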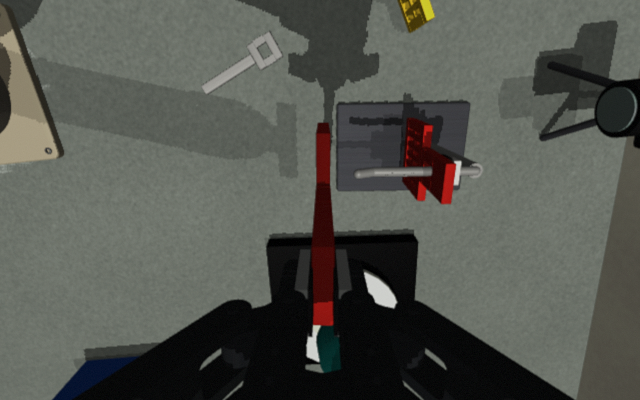

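```bash
python3 -m jog '[{"x":0,"y":35,"z":0,"ax":0,"ay":0,"az":0,"grip":6},{"x":0,"y":75,"z":0,"ax":0,"ay":0,"az":0,"grip":6},{"x":0,"y":110,"z":0,"ax":0,"ay":0,"az":0,"grip":6},{"x":0,"y":131,"z":0,"ax":0,"ay":0,"az":0,"grip":6},{"x":0,"y":131,"z":0,"ax":0,"ay":0,"az":0,"grip":6}]';  python3 -m jog '[{"x":0,"y":0,"z":0,"ax":0,"ay":0,"az":0,"grip":6},{"x":0,"y":0,"z":0,"ax":0,"ay":0,"az":0,"grip":6}]'; python3 look.py b7 wrist side
python3 - <<'E'
from h import *
import pickle
g=pickle.load(open("b7_wrist.pkl","rb"))
crop(g,"b7a.png",300,110,350,340,3)
crop(g,"b7b.png",350,150,550,270,4)
E
```

```text
clock: 18.35
eef_pos: [489.7, -128.5, 222.4]
tool_rot: [-1.57, 0.008, -0.104]
force: [-0.9, 0.1, -4.7]
width: 8.6
clock: 18.55
eef_pos: [493.6, -129.9, 226.7]
tool_rot: [-1.571, -0.003, -0.104]
force: [0.3, 0.7, -3.6]
width: 8.6
[ 493.4 -129.8  226.7] [-1.5709 -0.003  -0.1038] 9.0 [-0.1  0.2 -3.5] [-0.04 -0.07 -0.  ]
```

View pics/b7_wrist.png

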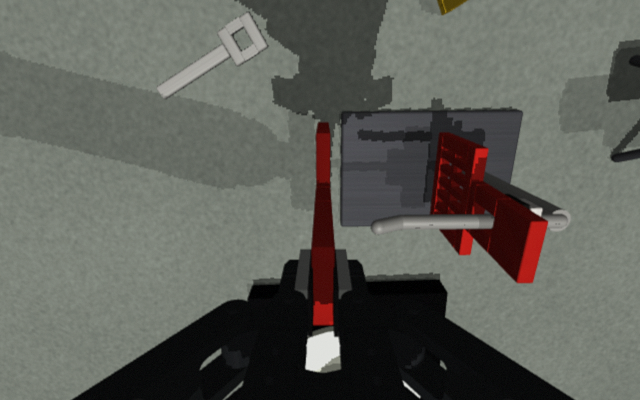

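View pics/b7a.png

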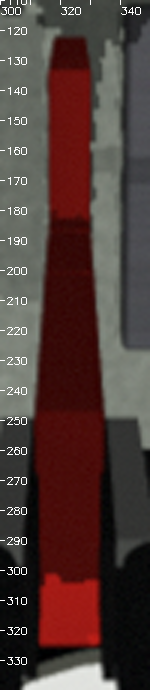

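View pics/b7b.png

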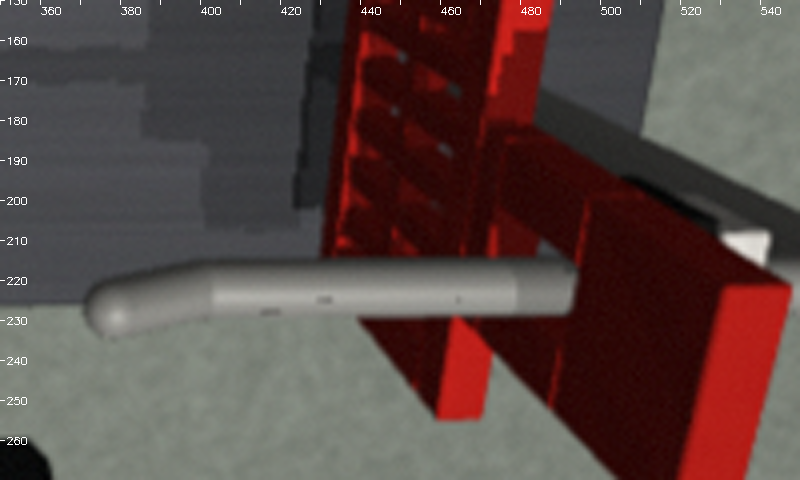

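View pics/b7_side.png

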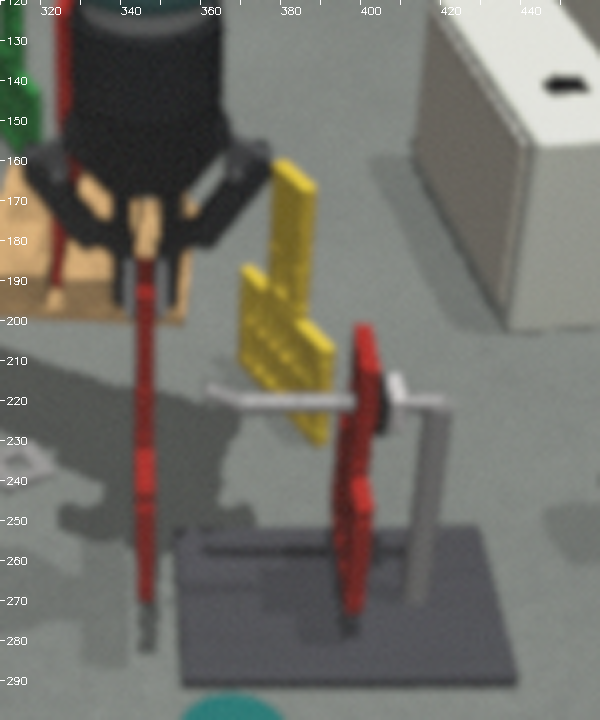

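Run:
```python
from h import *
import pickle
np.set_printoptions(precision=1,suppress=True)
g=pickle.load(open("b7_wrist.pkl","rb"))
T=np.array([493.5,-129.9,226.7])
for n,u,v,dz in [("top+20",323,247,10.2),("top-20",323,325.5,10.2),("sh+55",322,132.5,-89.8),("sh+20",322.5,182,-89.8),("bot+55",322,122.5,-169.8)]:
    print(n,onplane(g,u,v,T[2]+dz)-T)
P=[onplane(g,u,v,155) for u,v in [(402,222),(485,222)]]
print(P,"yaw",np.arctan2(P[1][1]-P[0][1],P[1][0]-P[0][0]))
print("tip",onplane(g,377,229,162))
```

```text
top+20 [ 1.6 20.  10.2]
top-20 [ -2.4 -19.   10.2]
sh+55 [  5.   54.7 -89.8]
sh+20 [  1.7  20.5 -89.8]
bot+55 [   5.    54.4 -169.8]
[array([ 546.2, -137.9,  155. ]), array([ 602. , -143.8,  155. ])] yaw -0.10488399024313416
tip [ 528.2 -138.1  162. ]
```

```bash
python3 -m jog '[{"x":0,"y":2.2,"z":-3.1,"ax":0,"ay":0,"az":0,"grip":6},{"x":10,"y":2.2,"z":-3.1,"ax":0,"ay":0,"az":0,"grip":6},{"x":16,"y":2.2,"z":-3,"ax":0,"ay":0,"az":0,"grip":6},{"x":22,"y":2.2,"z":-3,"ax":0,"ay":0,"az":0,"grip":6},{"x":27,"y":2.2,"z":-3,"ax":0,"ay":0,"az":0,"grip":6}]'; python3 -m jog '[{"x":5,"y":0,"z":0,"ax":0,"ay":0,"az":0,"grip":6},{"x":9,"y":0,"z":0.1,"ax":0,"ay":0,"az":0,"grip":6},{"x":13,"y":0,"z":0.1,"ax":0,"ay":0,"az":0,"grip":6},{"x":17,"y":0,"z":0.1,"ax":0,"ay":0,"az":0,"grip":6}]';python3 look.py b8 wrist side
```

```text
clock: 19.15
eef_pos: [519.9, -135.5, 222.9]
tool_rot: [-1.571, -0.0, -0.104]
force: [-0.6, 0.6, -3.4]
width: 8.8
clock: 19.55
eef_pos: [536.1, -137.2, 222.9]
tool_rot: [-1.571, 0.0, -0.104]
force: [0.4, 0.8, -4.0]
width: 8.8
[ 536.6 -137.2  223. ] [-1.5708e+00 -7.0000e-04 -1.0380e-01] 8.7 [-0.1  0.1 -4.6] [-0.   -0.02 -0.02]
```

View pics/b8_wrist.png

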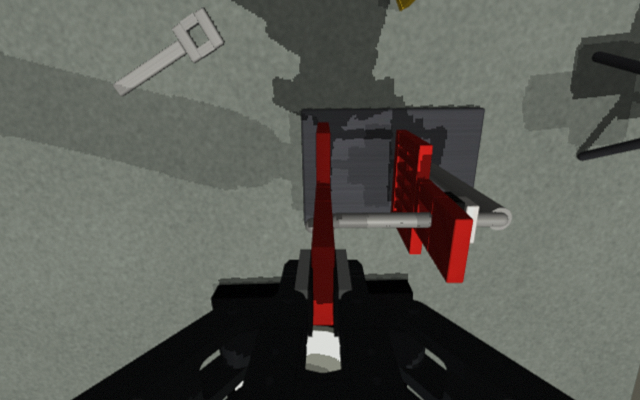

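View pics/b8_side.png

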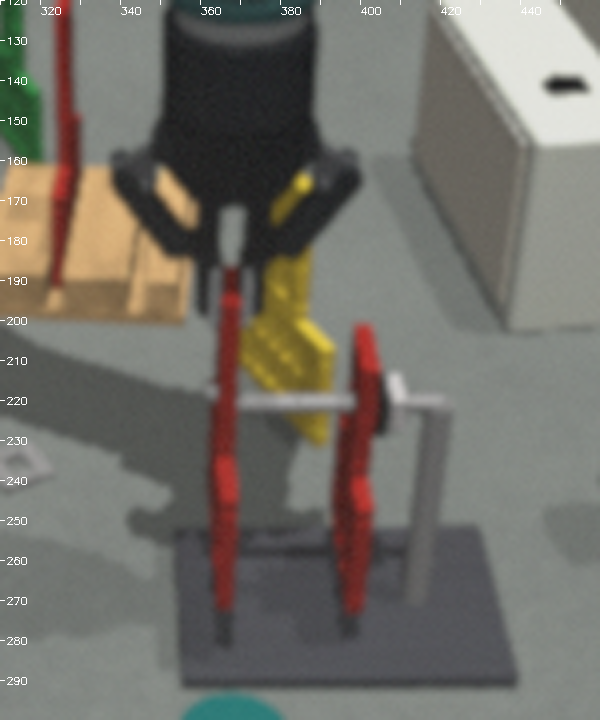

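```bash
python3 -m jog '[{"x":8,"y":0,"z":0,"ax":0,"ay":0,"az":0,"grip":6},{"x":16,"y":4,"z":0,"ax":0,"ay":0,"az":0,"grip":6},{"x":24,"y":8,"z":0.1,"ax":0,"ay":0,"az":0,"grip":6},{"x":32,"y":10.2,"z":0.1,"ax":0,"ay":0,"az":0,"grip":6},{"x":40,"y":10.2,"z":0.1,"ax":0,"ay":0,"az":0,"grip":6}]'; python3 -m jog '[{"x":5,"y":0,"z":0,"ax":0,"ay":0,"az":0,"grip":6},{"x":8,"y":0,"z":0,"ax":0,"ay":0,"az":0,"grip":6},{"x":10,"y":0,"z":0,"ax":0,"ay":0,"az":0,"grip":6},{"x":10,"y":0,"z":0,"ax":0,"ay":0,"az":0,"grip":6}]';python3 look.py b9 wrist side
```

```text
clock: 20.15
eef_pos: [576.1, -141.1, 212.0]
tool_rot: [-1.571, 0.001, -0.104]
force: [-0.7, 0.8, -5.3]
width: 8.6
clock: 20.55
eef_pos: [585.8, -142.3, 212.9]
tool_rot: [-1.571, -0.0, -0.104]
force: [0.2, 0.9, -4.9]
width: 8.6
[ 585.4 -142.2  212.8] [-1.5707e+00  4.0000e-04 -1.0420e-01] 8.6 [-0.6 -0.4 -4.1] [-0.02  0.05  0.05]
```

View pics/b9_wrist.png

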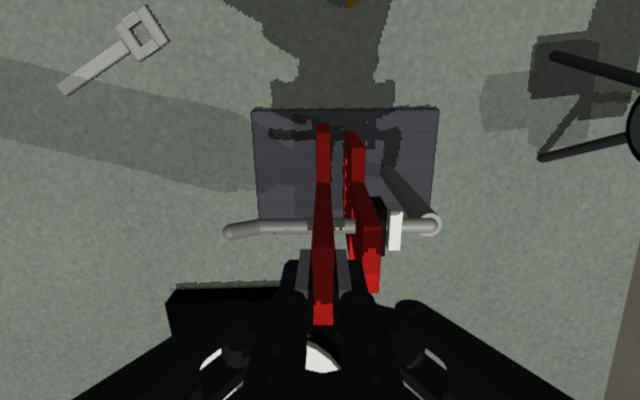

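View pics/b9_side.png

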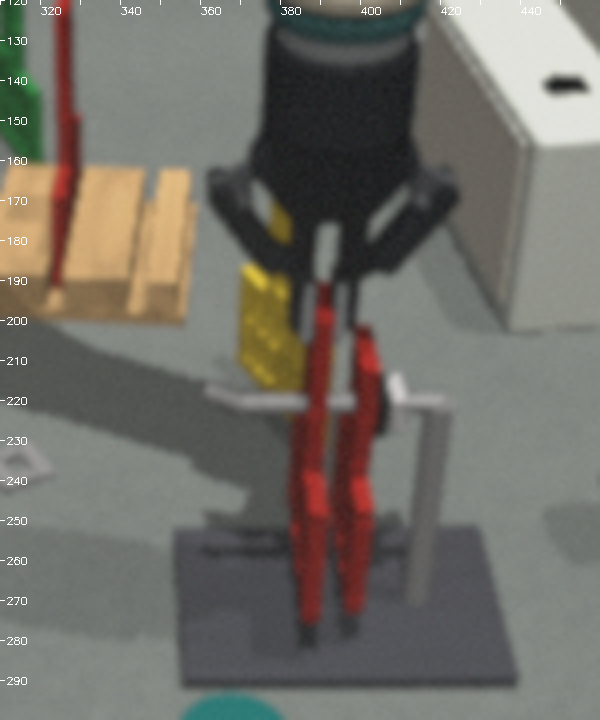

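```bash
python3 -m jog '[{"x":5,"y":0,"z":0,"ax":0,"ay":0,"az":0,"grip":6},{"x":9,"y":0,"z":0,"ax":0,"ay":0,"az":0,"grip":6},{"x":11,"y":0,"z":0,"ax":0,"ay":0,"az":0,"grip":6},{"x":11,"y":0,"z":0,"ax":0,"ay":0,"az":0,"grip":6}]'; python3 -m jog '[{"x":1,"y":0,"z":0,"ax":0,"ay":0,"az":0,"grip":6},{"x":1,"y":0,"z":0,"ax":0,"ay":0,"az":0,"grip":6}]'; python3 -m jog '[{"x":1,"y":0,"z":0,"ax":0,"ay":0,"az":0,"grip":6},{"x":1,"y":0,"z":0,"ax":0,"ay":0,"az":0,"grip":6}]'
```

```text
clock: 21.05
eef_pos: [597.0, -143.4, 212.7]
tool_rot: [-1.571, -0.0, -0.104]
force: [-0.9, 0.5, -3.3]
width: 8.7
clock: 21.25
eef_pos: [597.6, -143.5, 212.7]
tool_rot: [-1.571, 0.0, -0.104]
force: [0.6, -0.4, -4.9]
width: 9.1
clock: 21.45
eef_pos: [598.7, -143.6, 212.8]
tool_rot: [-1.571, -0.0, -0.104]
force: [0.0, 0.1, -3.8]
width: 8.5
```

```bash
python3 -m jog '[{"x":1,"y":0,"z":0,"ax":0,"ay":0,"az":0,"grip":6},{"x":1,"y":0,"z":0,"ax":0,"ay":0,"az":0,"grip":6}]'; python3 look.py b10
```

```text
clock: 21.65
eef_pos: [599.7, -143.7, 212.8]
tool_rot: [-1.571, -0.0, -0.104]
force: [0.3, 0.2, -4.3]
width: 8.5
[ 599.7 -143.7  212.8] [-1.5708e+00 -2.0000e-04 -1.0400e-01] 8.5 [ 0.3  0.2 -4.3] [-0.   -0.03 -0.01]
```

```bash
python3 -m jog '[{"x":0,"y":1,"z":0,"ax":0,"ay":0,"az":0,"grip":6},{"x":0,"y":1.8,"z":0,"ax":0,"ay":0,"az":0,"grip":6},{"x":0,"y":1.8,"z":0,"ax":0,"ay":0,"az":0,"grip":6}]'; python3 -m jog '[{"x":0.8,"y":0,"z":0,"ax":0,"ay":0,"az":0,"grip":6},{"x":0.8,"y":0,"z":0,"ax":0,"ay":0,"az":0,"grip":6}]'
```

```text
clock: 21.95
eef_pos: [599.4, -143.6, 210.8]
tool_rot: [-1.571, 0.0, -0.104]
force: [-0.2, -0.7, -3.9]
width: 8.8
clock: 22.15
eef_pos: [600.5, -143.8, 211.0]
tool_rot: [-1.571, -0.0, -0.104]
force: [-0.8, -0.4, -4.7]
width: 8.7
```

```bash
python3 -m jog '[{"x":0.7,"y":0,"z":0,"ax":0,"ay":0,"az":0,"grip":6},{"x":0.7,"y":0,"z":0,"ax":0,"ay":0,"az":0,"grip":6}]'; python3 look.py b11 wrist side
```

```text
clock: 22.35
eef_pos: [600.8, -143.8, 210.9]
tool_rot: [-1.571, 0.001, -0.104]
force: [-1.0, 0.8, -4.0]
width: 8.6
[ 600.8 -143.8  210.9] [-1.5707e+00  7.0000e-04 -1.0410e-01] 8.8 [-1.6  0.9 -3.6] [-0.02  0.3   0.06]
```

View pics/b11_side.png

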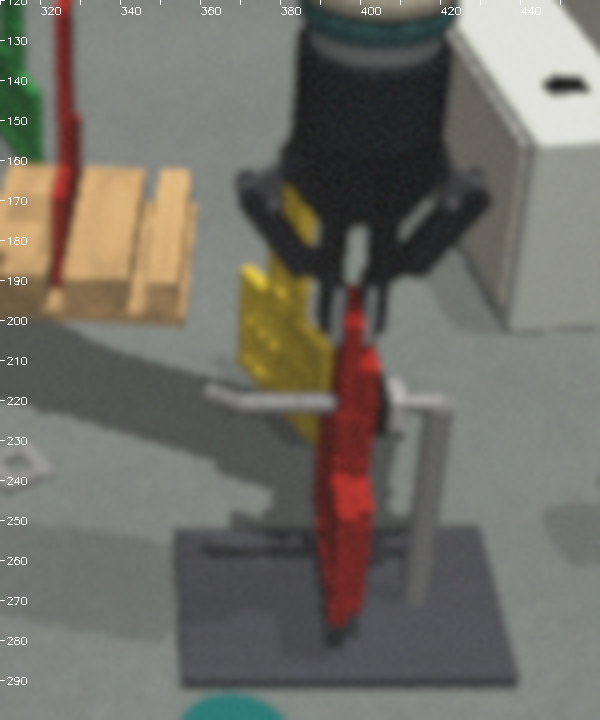

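View pics/b11_wrist.png

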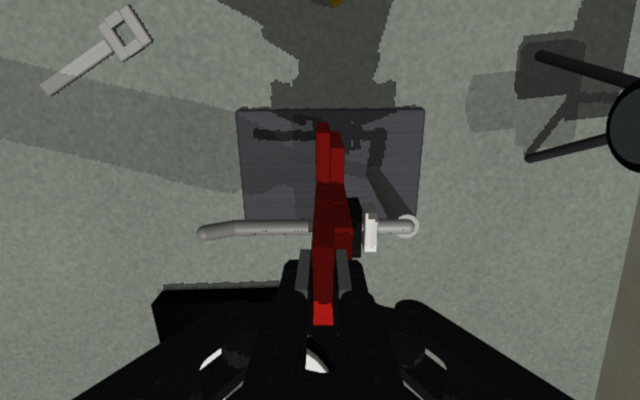

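```bash
python3 -m jog '[{"x":0.5,"y":0,"z":0,"ax":0,"ay":0,"az":0,"grip":6},{"x":0.5,"y":0,"z":0,"ax":0,"ay":0,"az":0,"grip":6}]'; python3 -m jog '[{"x":0,"y":0.7,"z":0,"ax":0,"ay":0,"az":0,"grip":6},{"x":0,"y":0.7,"z":0,"ax":0,"ay":0,"az":0,"grip":6}]'
```

```text
clock: 22.65
eef_pos: [601.0, -143.9, 210.9]
tool_rot: [-1.571, 0.001, -0.104]
force: [-3.4, 0.5, -3.6]
width: 8.5
clock: 22.85
eef_pos: [601.0, -143.9, 210.1]
tool_rot: [-1.571, 0.001, -0.104]
force: [-3.1, 0.5, -3.5]
width: 8.8
```

```bash
python3 -m jog '[{"x":0,"y":0.7,"z":0,"ax":0,"ay":0,"az":0,"grip":6},{"x":0,"y":0.7,"z":0,"ax":0,"ay":0,"az":0,"grip":6}]'; python3 look.py b12
```

```text
clock: 23.05
eef_pos: [601.1, -143.9, 209.7]
tool_rot: [-1.571, 0.001, -0.104]
force: [-4.3, 0.4, 0.2]
width: 8.9
[ 601.1 -143.9  209.7] [-1.5707e+00  1.0000e-03 -1.0410e-01] 8.9 [-4.3  0.4  0.2] [0.15 1.18 0.03]
```

```bash
python3 -m jog '[{"x":-0.5,"y":0,"z":0,"ax":0,"ay":0,"az":0,"grip":6},{"x":-0.5,"y":0,"z":0,"ax":0,"ay":0,"az":0,"grip":6}]'; python3 -m jog '[{"x":0,"y":0,"z":0,"ax":0,"ay":0,"az":0,"grip":12},{"x":0,"y":0,"z":0,"ax":0,"ay":0,"az":0,"grip":16},{"x":0,"y":0,"z":0,"ax":0,"ay":0,"az":0,"grip":22},{"x":0,"y":0,"z":0,"ax":0,"ay":0,"az":0,"grip":30},{"x":0,"y":0,"z":0,"ax":0,"ay":0,"az":0,"grip":30}]'; python3 look.py b13 wrist side
python3 - <<'E'
from h import *
import pickle
g=pickle.load(open("b13_wrist.pkl","rb"));crop(g,"b13c.png",280,105,400,335,3)
E
```

```text
clock: 23.25
eef_pos: [601.0, -143.9, 209.7]
tool_rot: [-1.571, -0.0, -0.104]
force: [-3.8, -0.0, -0.2]
width: 8.7
clock: 23.75
eef_pos: [601.6, -144.0, 209.8]
tool_rot: [-1.571, -0.001, -0.104]
force: [-0.3, 0.1, -0.2]
width: 30.3
[ 601.3 -143.9  209.7] [-1.5708e+00 -6.0000e-04 -1.0400e-01] 30.0 [ 0.9 -1.2  0.1] [ 0.04 -0.   -0.05]
```

View pics/b13c.png

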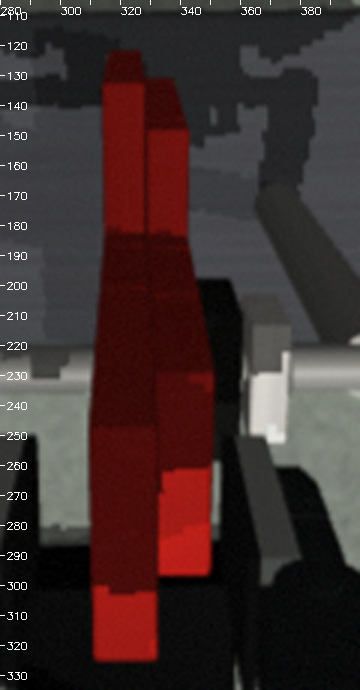

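View pics/b13_side.png

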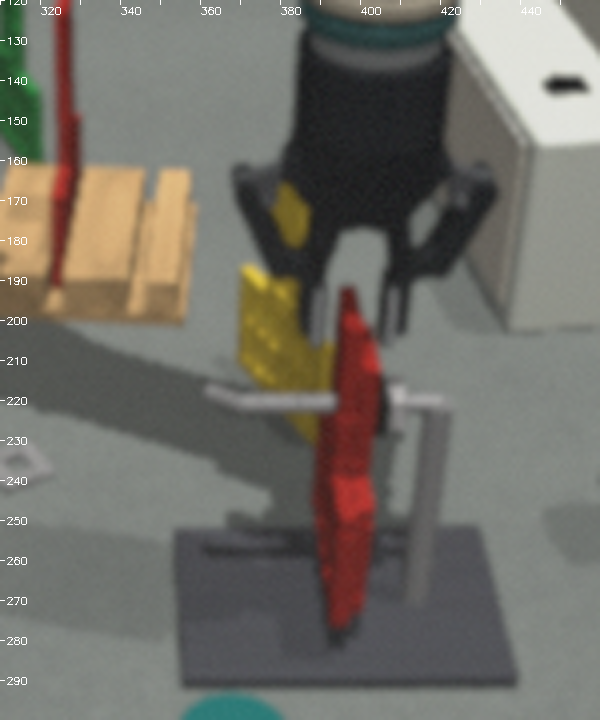

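```bash
python3 -m jog '[{"x":0,"y":-20,"z":0,"ax":0,"ay":0,"az":0,"grip":30},{"x":0,"y":-50,"z":0,"ax":0,"ay":0,"az":0,"grip":30},{"x":0,"y":-85,"z":0,"ax":0,"ay":0,"az":0,"grip":30},{"x":-10,"y":-105,"z":30,"ax":0,"ay":0,"az":0,"grip":24},{"x":-26,"y":-110,"z":70,"ax":0,"ay":0.02,"az":0,"grip":24}]'; python3 -m jog '[{"x":-16,"y":0,"z":40,"ax":0,"ay":0,"az":0,"grip":24},{"x":-32,"y":0,"z":80,"ax":0,"ay":0,"az":0,"grip":24},{"x":-48,"y":0,"z":120,"ax":0,"ay":0,"az":0,"grip":24},{"x":-64,"y":0,"z":160,"ax":0,"ay":0,"az":0,"grip":24},{"x":-80,"y":0,"z":200,"ax":0,"ay":0.06,"az":0,"grip":24}]';  python3 -m jog '[{"x":-20,"y":0,"z":40,"ax":0,"ay":0,"az":0,"grip":24},{"x":-36,"y":0,"z":80,"ax":0,"ay":0,"az":0,"grip":24},{"x":-36,"y":0,"z":116,"ax":0,"ay":0,"az":0,"grip":24},{"x":-36,"y":0,"z":116,"ax":0,"ay":0,"az":0,"grip":24},{"x":-36,"y":0,"z":116,"ax":0,"ay":0,"az":0,"grip":24}]'; python3 look.py c1 wrist side
python3 - <<'E'
from h import *
import pickle
g=pickle.load(open("c1_wrist.pkl","rb"));crop(g,"c1c.png",260,90,400,260,4)
E
```

```text
clock: 24.35
eef_pos: [584.2, -73.9, 322.5]
tool_rot: [-1.572, -0.007, -0.13]
force: [0.7, 0.3, -0.3]
width: 24.1
clock: 24.85
eef_pos: [527.3, 138.4, 319.8]
tool_rot: [-1.57, -0.001, -0.185]
force: [0.3, 1.0, -0.0]
width: 24.3
clock: 25.35
eef_pos: [513.5, 258.0, 319.3]
tool_rot: [-1.571, 0.0, -0.182]
force: [-0.4, -0.6, -0.4]
width: 24.2
[514.  255.9 319.6] [-1.5718e+00 -3.0000e-04 -1.8600e-01] 23.7 [ 0.2 -0.4 -0.1] [-0.02 -0.01 -0.01]
```

View pics/c1c.png

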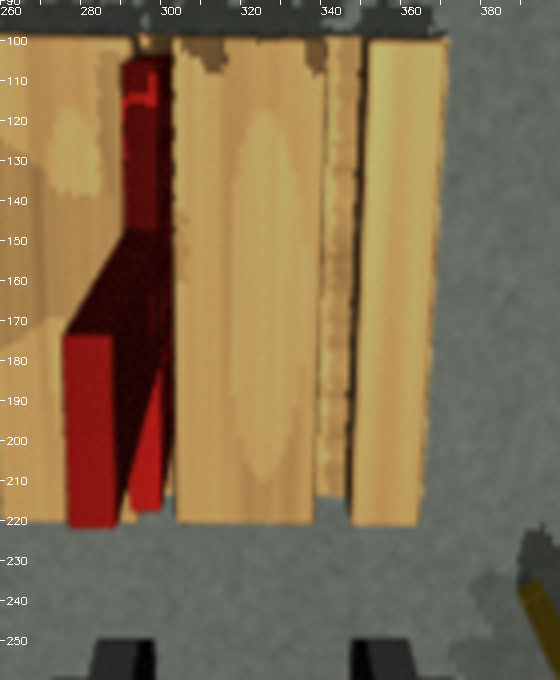

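View pics/c1_side.png

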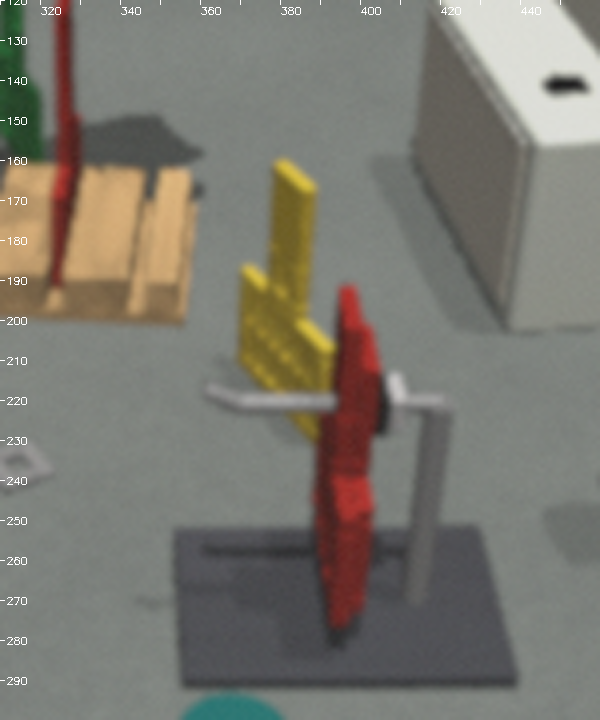

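Run:
```python
from h import *
import pickle
np.set_printoptions(precision=1,suppress=True)
g=pickle.load(open("c1_wrist.pkl","rb"))
p=np.array([onplane(g,u,v,214)[:2] for u,v in [(274,173.5),(286.3,173.5),(287.3,221.7),(275,221.7)]]);a=(p[0]+p[1])/2;b=(p[2]+p[3])/2;d=a-b
print(p.mean(0),np.linalg.norm(d),-np.arctan2(d[0],d[1]))
```

```text
[481.9 267.3] 38.91671479899386 -0.20384440454269798
```

```bash
python3 -m jog '[{"x":-20,"y":0,"z":4,"ax":0,"ay":0,"az":0,"grip":24},{"x":-32,"y":20,"z":4,"ax":0,"ay":0,"az":0,"grip":24},{"x":-32,"y":50,"z":4,"ax":0,"ay":0,"az":0,"grip":24},{"x":-32,"y":65,"z":4,"ax":0,"ay":0,"az":0,"grip":24},{"x":-32,"y":65,"z":4,"ax":0,"ay":0,"az":0,"grip":24}]';python3 -m jog '[{"x":0,"y":0,"z":0,"ax":0,"ay":0,"az":0,"grip":24},{"x":0,"y":0,"z":0,"ax":0,"ay":0,"az":0,"grip":24}]'; python3 look.py c2 wrist
python3 - <<'E'
from h import *
import pickle
g=pickle.load(open("c2_wrist.pkl","rb"));crop(g,"c2c.png",250,140,400,300,4)
E
```

```text
clock: 25.95
eef_pos: [482.0, 264.9, 252.9]
tool_rot: [-1.574, 0.003, -0.187]
force: [0.1, -0.4, 0.1]
width: 24.2
clock: 26.15
eef_pos: [484.0, 266.9, 255.8]
tool_rot: [-1.569, -0.002, -0.185]
force: [-0.7, 0.4, 0.4]
width: 24.3
[483.9 267.1 255.8] [-1.5693 -0.0018 -0.185 ] 23.9 [-0.6 -0.8  0.6] [-0.03 -0.04 -0.02]
```

View pics/c2c.png

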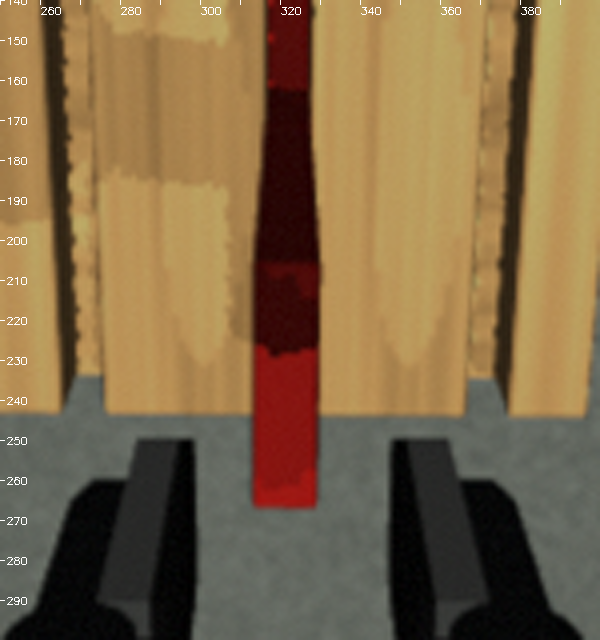

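```bash
python3 - <<'E'
from h import *
import pickle
np.set_printoptions(precision=1,suppress=True)
g=pickle.load(open("c2_wrist.pkl","rb"))
a,b=onplane(g,320,205.5,214),onplane(g,320,266.5,214);print(a,b,(a+b)/2)
E
python3 -m jog '[{"x":-0.5,"y":15,"z":0,"ax":0,"ay":0,"az":0,"grip":24},{"x":-0.5,"y":30,"z":0,"ax":0,"ay":0,"az":0,"grip":24},{"x":-0.5,"y":45,"z":0,"ax":0,"ay":0,"az":0,"grip":24},{"x":-0.5,"y":51.5,"z":0,"ax":0,"ay":0,"az":0,"grip":24},{"x":-0.5,"y":51.5,"z":0,"ax":0,"ay":0,"az":0,"grip":24}]'; python3 look.py c3 wrist
```

```text
[485.8 286.8 214. ] [478.5 248.5 214. ] [482.1 267.6 214. ]
clock: 26.7
eef_pos: [482.4, 267.1, 202.9]
tool_rot: [-1.571, 0.001, -0.184]
force: [0.2, -0.1, 0.5]
width: 23.9
[482.8 267.4 203.5] [-1.5705e+00 -4.0000e-04 -1.8410e-01] 24.3 [ 0.2 -0.   1.1] [-0.01 -0.01  0.02]
```

View pics/c3_wrist.png

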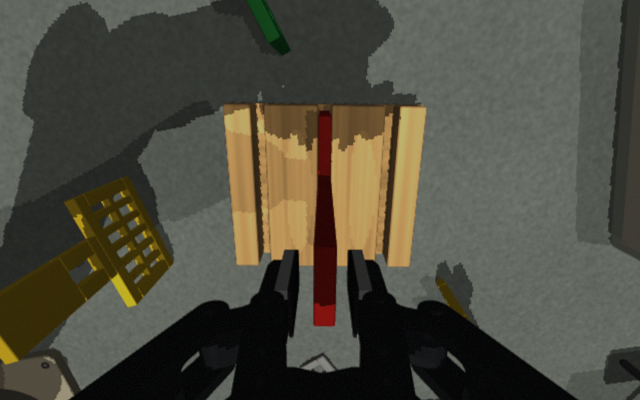

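```bash
python3 -m jog '[{"x":0,"y":0,"z":0,"ax":0,"ay":0,"az":0,"grip":24},{"x":0,"y":0,"z":0,"ax":0,"ay":0,"az":0,"grip":24}]'; python3 -m jog '[{"x":0,"y":0,"z":0,"ax":0,"ay":0,"az":0,"grip":6},{"x":0,"y":0,"z":0,"ax":0,"ay":0,"az":0,"grip":6},{"x":0,"y":0,"z":0,"ax":0,"ay":0,"az":0,"grip":6},{"x":0,"y":0,"z":0,"ax":0,"ay":0,"az":0,"grip":6}]'; python3 look.py c4
```

```text
clock: 26.95
eef_pos: [483.0, 267.6, 203.9]
tool_rot: [-1.57, -0.001, -0.184]
force: [-0.1, 0.6, 0.4]
width: 24.0
clock: 27.35
eef_pos: [483.1, 267.6, 203.8]
tool_rot: [-1.57, -0.001, -0.184]
force: [-0.7, -0.6, 4.8]
width: 8.7
[483.1 267.6 203.8] [-1.5696e+00 -1.3000e-03 -1.8400e-01] 8.7 [-0.7 -0.6  4.8] [-0.02  0.04  0.01]
```

```bash
python3 -m jog '[{"x":0,"y":-5,"z":0,"ax":0,"ay":0,"az":0,"grip":6},{"x":0,"y":-25,"z":0,"ax":0,"ay":0,"az":0,"grip":6},{"x":0,"y":-60,"z":0,"ax":0,"ay":0,"az":0,"grip":6},{"x":0,"y":-100,"z":0,"ax":0,"ay":0,"az":0,"grip":6},{"x":0,"y":-140,"z":0,"ax":0,"ay":0,"az":0,"grip":6}]'; python3 -m jog '[{"x":0,"y":-25,"z":-20,"ax":0,"ay":0,"az":0,"grip":6},{"x":0,"y":-35,"z":-60,"ax":0,"ay":0,"az":0,"grip":6},{"x":8,"y":-35,"z":-100,"ax":0,"ay":0,"az":0,"grip":6},{"x":18,"y":-35,"z":-140,"ax":0,"ay":0,"az":0,"grip":6},{"x":28,"y":-35,"z":-180,"ax":0,"ay":0,"az":0,"grip":6}]'; python3 -m jog '[{"x":12,"y":0,"z":-40,"ax":0,"ay":0,"az":0,"grip":6},{"x":25,"y":0,"z":-80,"ax":0,"ay":-0.02,"az":0,"grip":6},{"x":40,"y":0,"z":-120,"ax":0,"ay":-0.05,"az":0,"grip":6},{"x":50,"y":0,"z":-160,"ax":0,"ay":-0.08,"az":0,"grip":6},{"x":54,"y":0,"z":-210,"ax":0,"ay":-0.08,"az":0,"grip":6}]';  python3 look.py c5 wrist side
```

```text
clock: 27.85
eef_pos: [481.0, 266.6, 343.0]
tool_rot: [-1.574, 0.003, -0.184]
force: [1.2, 0.6, -6.9]
width: 9.2
clock: 28.35
eef_pos: [475.4, 83.6, 377.1]
tool_rot: [-1.572, 0.003, -0.183]
force: [0.8, -0.7, -6.5]
width: 8.5
clock: 28.85
eef_pos: [491.6, -130.7, 376.7]
tool_rot: [-1.569, 0.003, -0.101]
force: [1.0, -0.7, -6.8]
width: 8.9
[ 488.3 -140.7  377.3] [-1.5788  0.0033 -0.1168] 8.7 [-1.2 -4.1 -6.3] [-1.04  0.16 -0.04]
```

View pics/c5_wrist.png

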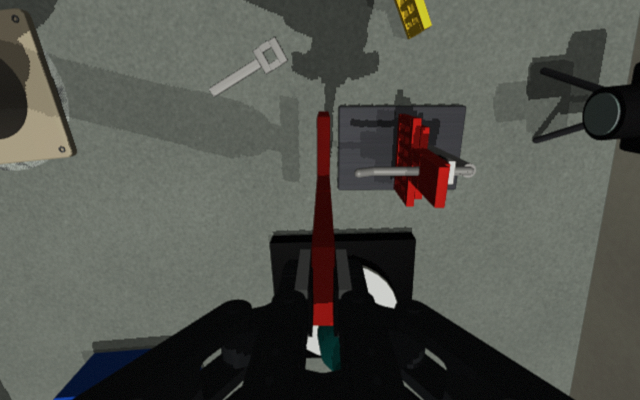

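View pics/c5_side.png

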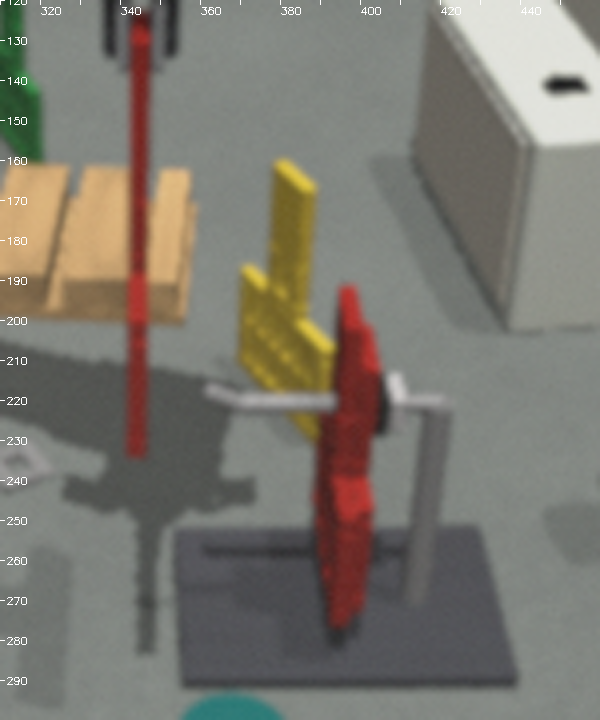

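```bash
python3 -m jog '[{"x":0,"y":30,"z":0,"ax":0,"ay":0,"az":0,"grip":6},{"x":0,"y":70,"z":0,"ax":0,"ay":0,"az":0,"grip":6},{"x":0,"y":105,"z":0,"ax":0,"ay":0,"az":0,"grip":6},{"x":0,"y":129,"z":0,"ax":0,"ay":0,"az":0,"grip":6},{"x":0,"y":129,"z":0,"ax":0,"ay":0,"az":0,"grip":6}]';  python3 -m jog '[{"x":0,"y":0,"z":0,"ax":0,"ay":0,"az":0,"grip":6},{"x":0,"y":0,"z":0,"ax":0,"ay":0,"az":0,"grip":6}]'; python3 look.py c6 wrist
python3 - <<'E'
from h import *
import pickle
g=pickle.load(open("c6_wrist.pkl","rb"))
crop(g,"c6a.png",300,95,350,340,3)
crop(g,"c6b.png",340,140,540,270,4)
E
```

```text
clock: 29.45
eef_pos: [487.8, -129.4, 245.2]
tool_rot: [-1.569, 0.011, -0.104]
force: [-0.5, -0.0, -5.6]
width: 8.7
clock: 29.65
eef_pos: [492.7, -131.2, 250.4]
tool_rot: [-1.571, -0.003, -0.104]
force: [0.2, 0.6, -5.3]
width: 8.5
[ 492.7 -131.2  250.5] [-1.571  -0.0029 -0.104 ] 8.5 [ 0.4 -0.4 -5.3] [ 0.    0.   -0.04]
```

View pics/c6a.png

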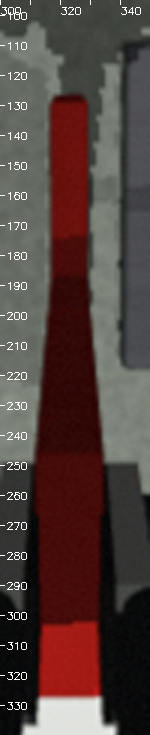

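View pics/c6b.png

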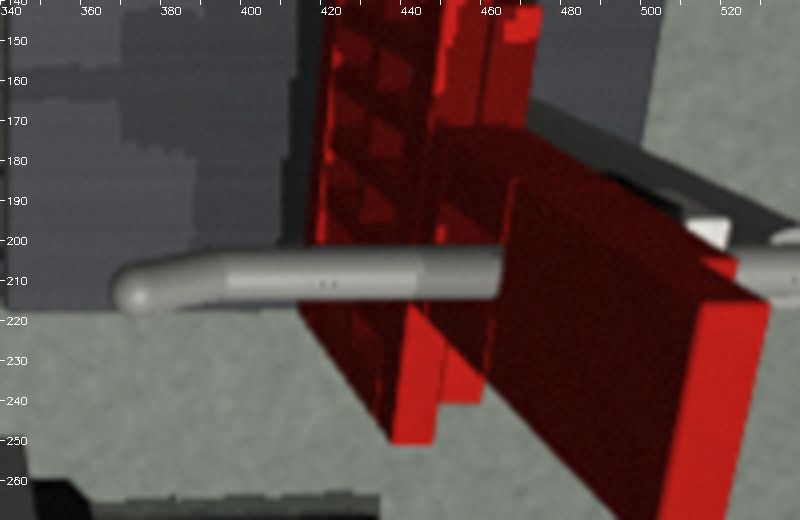

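Run:
```python
from h import *
import pickle
np.set_printoptions(precision=1,suppress=True)
g=pickle.load(open("c6_wrist.pkl","rb"))
T=np.array([492.7,-131.2,250.5])
for n,u,v,dz in [("top+20",323,246.5,10.2),("top-20",323,327,10.2),("sh+65",322,127,-113.8),("sh+20",322.5,174,-113.8)]:
    print(n,onplane(g,u,v,T[2]+dz)-T)
P=[onplane(g,u,v,155) for u,v in [(397,208.2),(460,207.5)]]
print(P,"yaw",np.arctan2(P[1][1]-P[0][1],P[1][0]-P[0][0]))
print("tip",onplane(g,372,213.5,162))
```

```text
top+20 [ 1.6 20.3 10.2]
top-20 [ -2.6 -19.7  10.2]
sh+65 [   5.    55.9 -113.8]
sh+20 [   1.6   20.4 -113.8]
[array([ 547.2, -138.1,  155. ]), array([ 593.8, -142.4,  155. ])] yaw -0.09290850698399442
tip [ 527.6 -137.6  162. ]
```

```bash
python3 - <<'E'
from h import *
import pickle
g=pickle.load(open("c6_wrist.pkl","rb"))
crop(g,"c6d.png",290,80,360,200,6)
E
python3 look.py c7 side scene
```

```text
[ 492.5 -131.1  250.3] [-1.5708 -0.0025 -0.1039] 8.9 [-0.2  0.6 -5.7] [ 0.02  0.05 -0.04]
```

View pics/c6d.png

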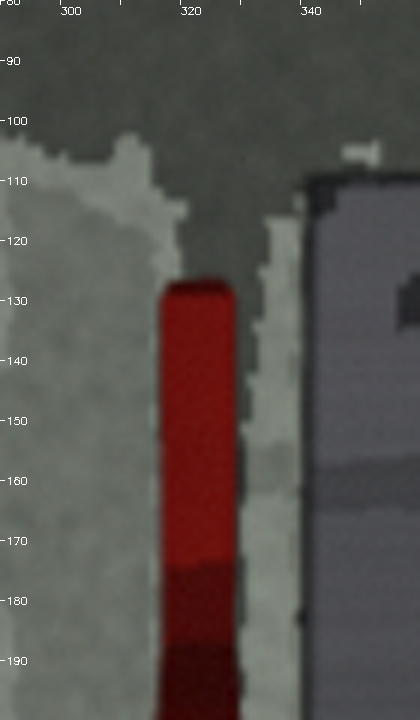

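View pics/c7_side.png

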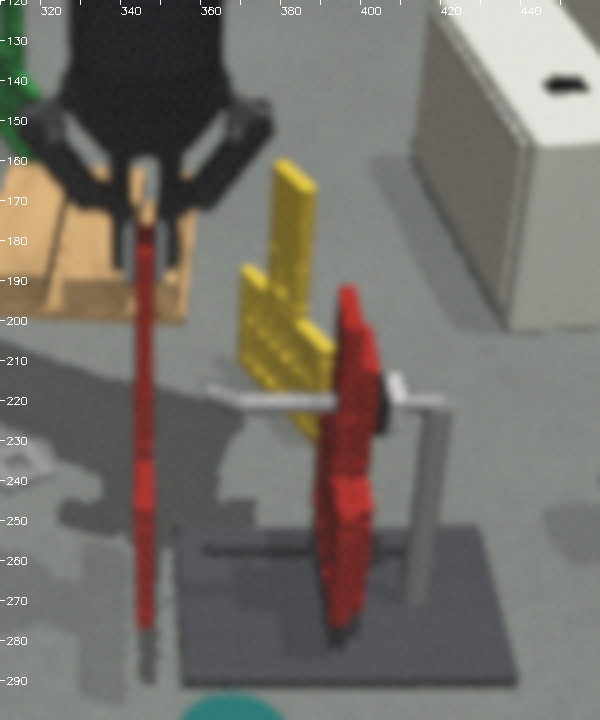

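View pics/c7_scene.png

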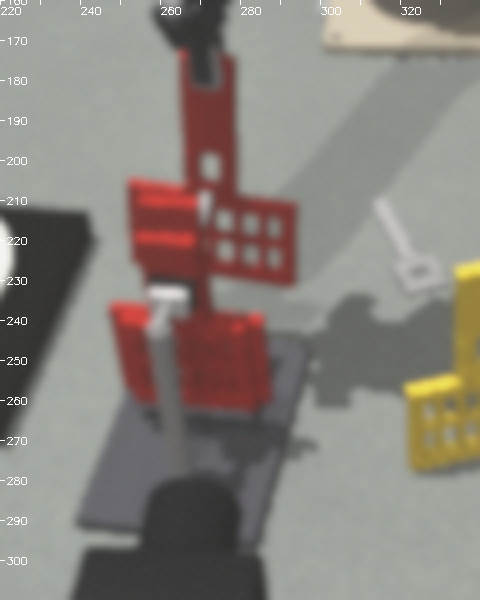

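```bash
python3 -m jog '[{"x":0,"y":0,"z":0,"ax":0.03,"ay":0,"az":0,"grip":6},{"x":0,"y":0,"z":0,"ax":0.06,"ay":0,"az":0,"grip":6},{"x":0,"y":0,"z":0,"ax":0.077,"ay":0,"az":0,"grip":6},{"x":0,"y":0,"z":0,"ax":0.077,"ay":0,"az":0,"grip":6}]'; python3 look.py c8 wrist side scene
python3 - <<'E'
from h import *
import pickle
g=pickle.load(open("c8_wrist.pkl","rb"))
crop(g,"c8a.png",290,90,360,340,2)
crop(g,"c8d.png",290,80,360,200,5)
crop(g,"c8b.png",340,140,540,270,4)
E
```

```text
clock: 30.2
eef_pos: [491.8, -131.9, 249.6]
tool_rot: [-1.494, -0.001, -0.105]
force: [0.3, 1.0, -6.1]
width: 8.3
[ 491.8 -130.8  249.3] [-1.494e+00 -3.000e-04 -1.038e-01] 8.5 [ 1.  0. -6.] [-0.15 -0.02 -0.04]
```

View pics/c8_wrist.png

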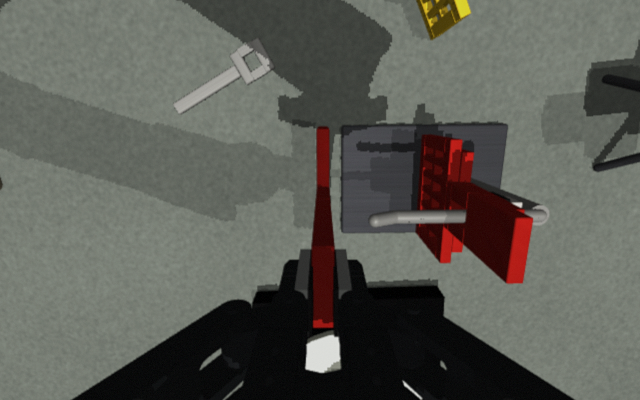

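View pics/c8d.png

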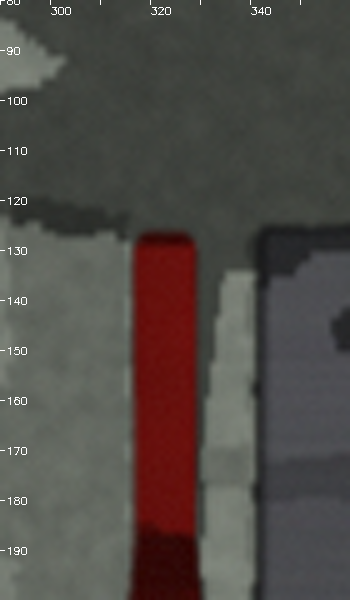

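View pics/c8b.png

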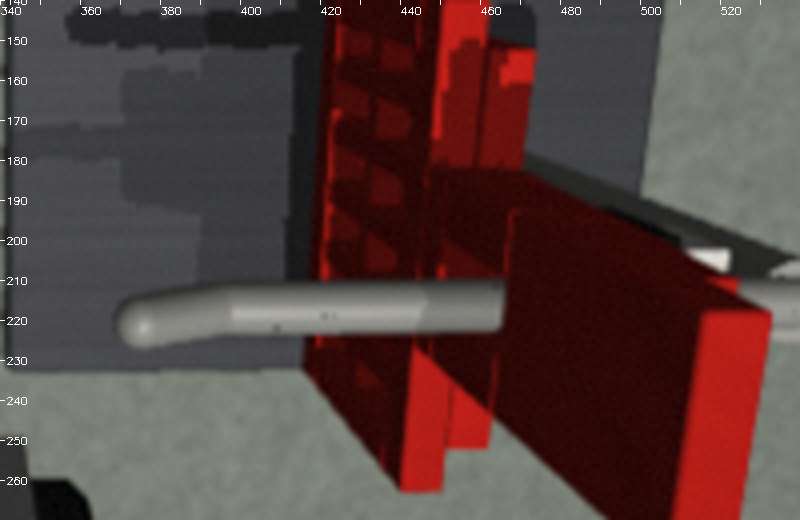

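View pics/c8_scene.png

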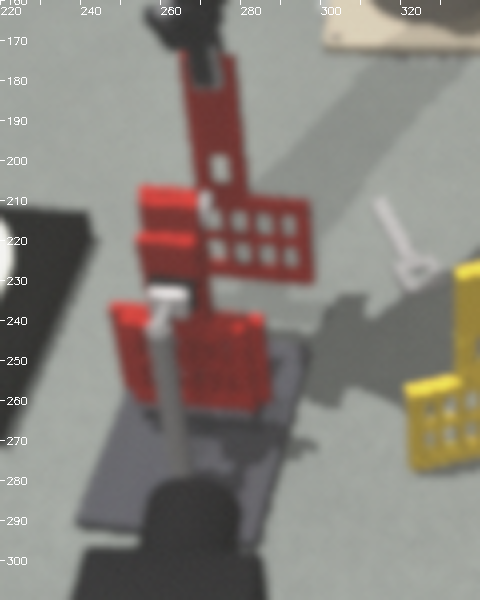

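Run:
```python
from h import *
import pickle
np.set_printoptions(precision=1,suppress=True)
g=pickle.load(open("c8_wrist.pkl","rb"))
T=np.array([491.8,-130.9,249.4])
for n,u,v,dz in [("top+20",323,246.5,10.2),("top-20",323,327,10.2),("sh+65",322,128,-113.8),("sh+20",322.5,186,-113.8),("bot",322,126,-193.8)]:
    print(n,onplane(g,u,v,T[2]+dz)-T)
P=[onplane(g,u,v,155) for u,v in [(395,217.5),(460,216.5)]]
print(P,"yaw",np.arctan2(P[1][1]-P[0][1],P[1][0]-P[0][0]))
print("tip",onplane(g,372,220.5,162))
# scene based: shoulder pts of the held trivet
C=pickle.load(open("c8_scene.pkl","rb"))
C2=pickle.load(open("c7_scene.pkl","rb"))
for u,v,z in [(297,209.5,135.6),(265.5,173,259.6),(279,174,259.6)]: print("scene x-plane", end=" ");o,d=ray(C,u,v);print(o+d*(491-o[0])/d[0])
```

```text
top+20 [ 1.5 17.5 10.2]
top-20 [ -2.5 -20.8  10.2]
sh+65 [   5.7   62.5 -113.8]
sh+20 [   1.4   18.  -113.8]
bot [   5.6   62.5 -193.8]
[array([ 545. , -138.5,  155. ]), array([ 593.3, -142.9,  155. ])] yaw -0.08945018843595846
tip [ 526.8 -136.7  162. ]
scene x-plane [491.  -68.  135.7]
scene x-plane [ 491.  -148.3  263.7]
scene x-plane [ 491.  -110.9  261.2]
```

```bash
python3 -m jog '[{"x":8,"y":1,"z":-0.4,"ax":0,"ay":0,"az":0,"grip":6},{"x":16,"y":1,"z":-0.4,"ax":0,"ay":0,"az":0,"grip":6},{"x":21,"y":1,"z":-0.3,"ax":0,"ay":0,"az":0,"grip":6},{"x":25,"y":1,"z":-0.3,"ax":0,"ay":0,"az":0,"grip":6},{"x":28,"y":1,"z":-0.3,"ax":0,"ay":0,"az":0,"grip":6}]'; python3 look.py c9 wrist scene
```

```text
clock: 30.85
eef_pos: [520.0, -134.0, 247.9]
tool_rot: [-1.494, 0.0, -0.104]
force: [-0.3, -0.3, -6.0]
width: 8.7
[ 520.  -134.1  247.9] [-1.4939e+00 -1.0000e-04 -1.0380e-01] 8.8 [ 0.4  0.2 -5.8] [-0.11 -0.   -0.01]
```

View pics/c9_wrist.png

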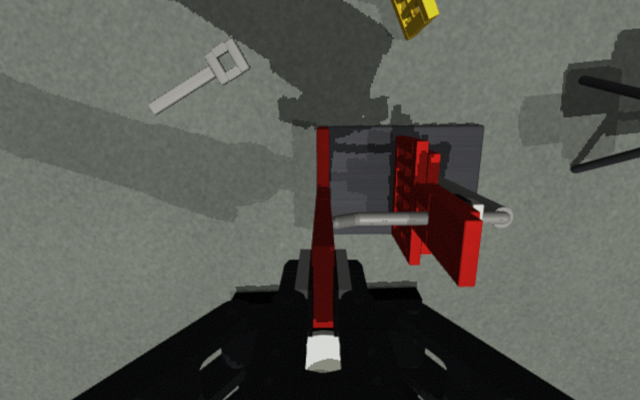

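View pics/c9_scene.png

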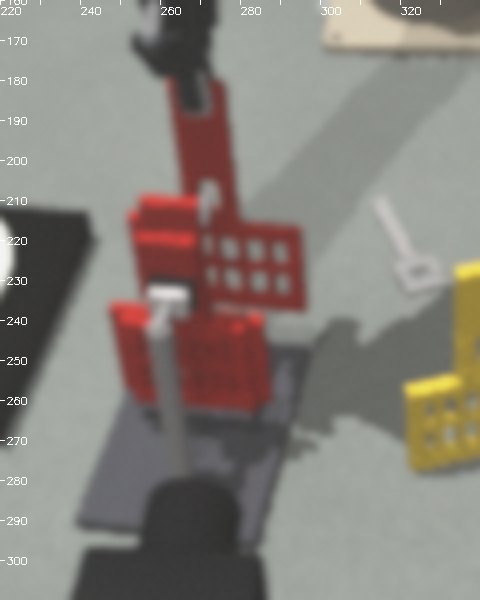

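```bash
python3 -m jog '[{"x":3,"y":0,"z":0,"ax":0,"ay":0,"az":0,"grip":6},{"x":6,"y":0,"z":0,"ax":0,"ay":0,"az":0,"grip":6}]'; python3 -m jog '[{"x":4,"y":0,"z":0,"ax":0,"ay":0,"az":0,"grip":6},{"x":8,"y":0,"z":0,"ax":0,"ay":0,"az":0,"grip":6},{"x":11,"y":0,"z":0.1,"ax":0,"ay":0,"az":0,"grip":6}]'; python3 look.py c10 wrist side
```

```text
clock: 31.15
eef_pos: [525.5, -134.7, 248.1]
tool_rot: [-1.494, 0.0, -0.104]
force: [-0.4, 0.2, -6.0]
width: 8.5
clock: 31.45
eef_pos: [537.0, -135.8, 248.1]
tool_rot: [-1.494, -0.0, -0.104]
force: [-0.1, 0.1, -5.9]
width: 8.7
[ 537.1 -135.7  248. ] [-1.4939e+00 -6.0000e-04 -1.0380e-01] 8.8 [ 0.2 -0.  -6. ] [-0.17  0.03 -0.01]
```

View pics/c10_wrist.png

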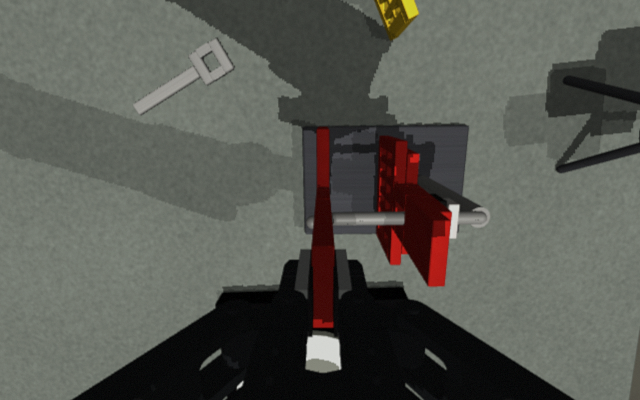

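View pics/c10_side.png

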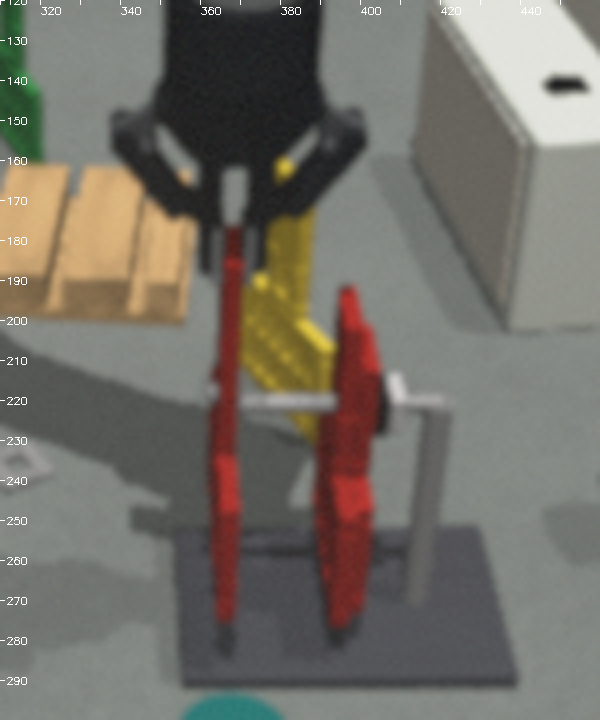

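```bash
python3 -m jog '[{"x":8,"y":0,"z":0,"ax":0,"ay":0,"az":0,"grip":6},{"x":16,"y":4,"z":-0.3,"ax":0,"ay":0,"az":0,"grip":6},{"x":24,"y":8,"z":-0.5,"ax":0,"ay":0,"az":0,"grip":6},{"x":32,"y":10.4,"z":-0.6,"ax":0,"ay":0,"az":0,"grip":6},{"x":36,"y":10.4,"z":-0.6,"ax":0,"ay":0,"az":0,"grip":6}]'; python3 -m jog '[{"x":3,"y":0,"z":0,"ax":0,"ay":0,"az":0,"grip":6},{"x":6,"y":0,"z":0,"ax":0,"ay":0,"az":0,"grip":6},{"x":6,"y":0,"z":0,"ax":0,"ay":0,"az":0,"grip":6}]';python3 look.py c11 wrist side
```

```text
clock: 32.05
eef_pos: [573.2, -139.1, 236.9]
tool_rot: [-1.494, 0.0, -0.104]
force: [0.1, -0.1, -6.2]
width: 8.9
clock: 32.35
eef_pos: [578.7, -139.9, 237.8]
tool_rot: [-1.494, -0.001, -0.104]
force: [0.7, -0.1, -6.8]
width: 8.9
[ 578.1 -139.9  237.7] [-1.4937e+00  2.0000e-04 -1.0410e-01] 8.9 [-0.5  1.  -5.4] [-0.22  0.05 -0.  ]
```

View pics/c11_wrist.png

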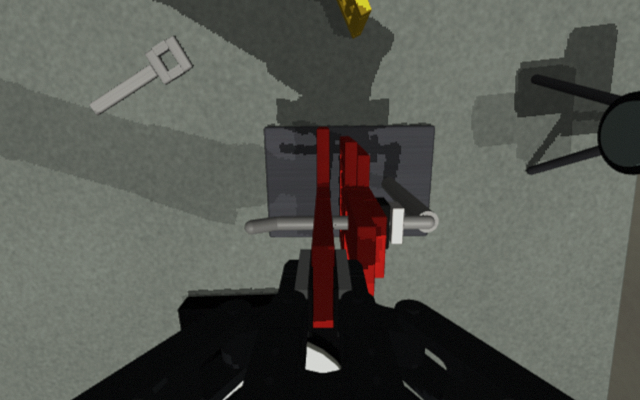

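View pics/c11_side.png

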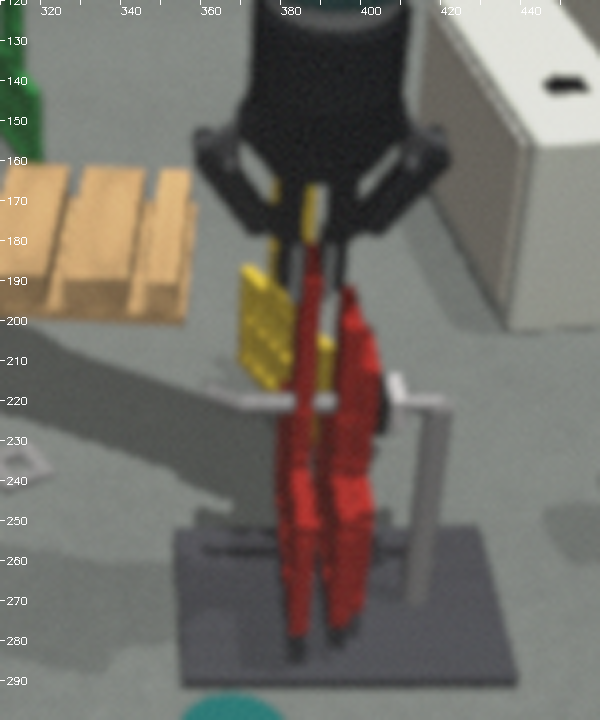

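```bash
python3 -m jog '[{"x":3,"y":1,"z":0,"ax":0,"ay":0,"az":0,"grip":6},{"x":6,"y":2.2,"z":-0.1,"ax":0,"ay":0,"az":0,"grip":6},{"x":9,"y":2.2,"z":-0.1,"ax":0,"ay":0,"az":0,"grip":6},{"x":9,"y":2.2,"z":-0.1,"ax":0,"ay":0,"az":0,"grip":6}]'; python3 -m jog '[{"x":1,"y":0,"z":0,"ax":0,"ay":0,"az":0,"grip":6},{"x":1,"y":0,"z":0,"ax":0,"ay":0,"az":0,"grip":6}]'
```

```text
clock: 32.85
eef_pos: [587.8, -140.8, 235.4]
tool_rot: [-1.494, -0.001, -0.104]
force: [-0.9, -0.2, -6.5]
width: 8.6
clock: 33.05
eef_pos: [588.3, -140.9, 235.4]
tool_rot: [-1.494, -0.0, -0.104]
force: [0.3, -0.5, -5.3]
width: 8.7
```

```bash
python3 -m jog '[{"x":1,"y":0,"z":0,"ax":0,"ay":0,"az":0,"grip":6},{"x":1,"y":0,"z":0,"ax":0,"ay":0,"az":0,"grip":6}]'; python3 look.py c12
```

```text
clock: 33.25
eef_pos: [589.3, -141.0, 235.5]
tool_rot: [-1.494, -0.0, -0.104]
force: [-0.3, -0.5, -6.2]
width: 9.0
[ 589.3 -141.   235.5] [-1.4938e+00 -2.0000e-04 -1.0400e-01] 9.0 [-0.3 -0.5 -6.2] [-0.22  0.02  0.04]
```

```bash
python3 -m jog '[{"x":1,"y":0,"z":0,"ax":0,"ay":0,"az":0,"grip":6},{"x":1,"y":0,"z":0,"ax":0,"ay":0,"az":0,"grip":6}]'; python3 -m jog '[{"x":0.5,"y":0,"z":0,"ax":0,"ay":0,"az":0,"grip":6},{"x":0.5,"y":0,"z":0,"ax":0,"ay":0,"az":0,"grip":6}]'; python3 look.py c13 wrist side
```

```text
clock: 33.45
eef_pos: [590.4, -141.1, 235.5]
tool_rot: [-1.494, -0.0, -0.104]
force: [0.2, 0.3, -6.5]
width: 8.3
clock: 33.65
eef_pos: [590.7, -141.1, 235.4]
tool_rot: [-1.494, 0.0, -0.104]
force: [0.8, 0.7, -6.5]
width: 8.6
[ 590.7 -141.1  235.4] [-1.4938  0.     -0.1041] 8.8 [-0.3  0.6 -6.4] [-0.21 -0.01  0.  ]
```

View pics/c13_side.png

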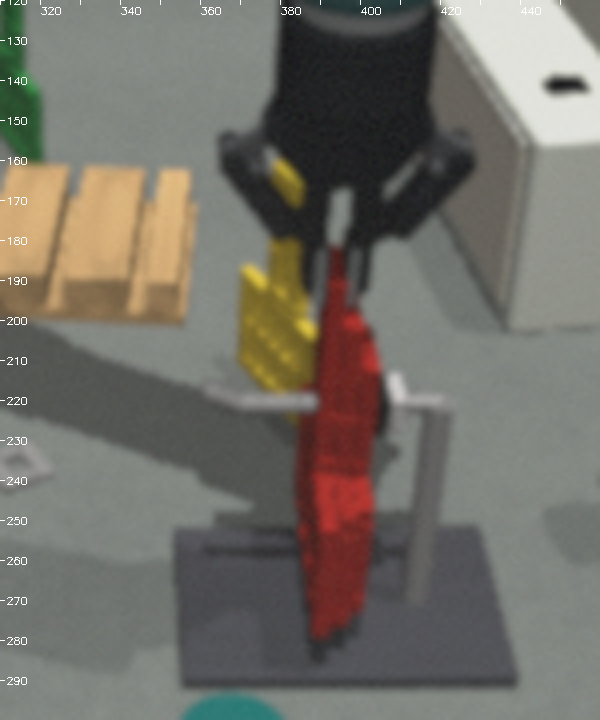

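View pics/c13_wrist.png

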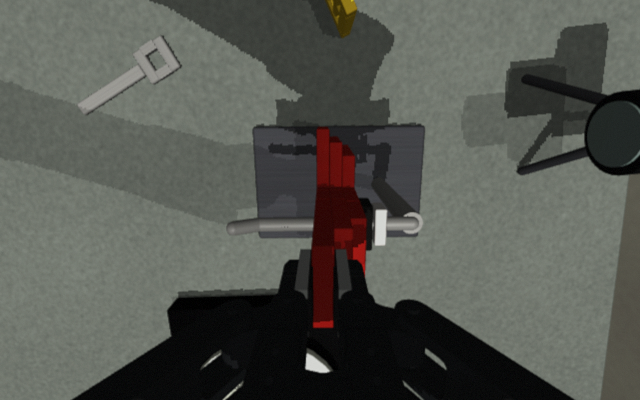

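```bash
python3 -m jog '[{"x":0.7,"y":0,"z":0,"ax":0,"ay":0,"az":0,"grip":6},{"x":0.7,"y":0,"z":0,"ax":0,"ay":0,"az":0,"grip":6}]'; python3 look.py c14
```

```text
clock: 33.95
eef_pos: [591.2, -141.2, 235.4]
tool_rot: [-1.494, 0.001, -0.104]
force: [-0.5, 0.6, -5.9]
width: 8.6
[ 591.2 -141.2  235.4] [-1.4937e+00  6.0000e-04 -1.0390e-01] 8.6 [-0.5  0.6 -5.9] [-0.18  0.17  0.08]
```

```bash
python3 -m jog '[{"x":0.5,"y":0,"z":0,"ax":0,"ay":0,"az":0,"grip":6},{"x":0.5,"y":0,"z":0,"ax":0,"ay":0,"az":0,"grip":6}]'; python3 look.py c15
```

```text
clock: 34.15
eef_pos: [591.4, -141.2, 235.3]
tool_rot: [-1.494, 0.001, -0.104]
force: [-2.0, 0.2, -5.2]
width: 8.7
[ 591.4 -141.2  235.3] [-1.4936e+00  1.2000e-03 -1.0390e-01] 8.7 [-2.   0.2 -5.2] [-0.07  0.57  0.08]
```

```bash
python3 -m jog '[{"x":0.2,"y":0.5,"z":0,"ax":0,"ay":0,"az":0,"grip":6},{"x":0.2,"y":1.0,"z":0,"ax":0,"ay":0,"az":0,"grip":6},{"x":0.2,"y":1.0,"z":0,"ax":0,"ay":0,"az":0,"grip":6}]'; python3 -m jog '[{"x":0,"y":0.7,"z":0,"ax":0,"ay":0,"az":0,"grip":6},{"x":0,"y":0.7,"z":0,"ax":0,"ay":0,"az":0,"grip":6}]';python3 look.py c16
```

```text
clock: 34.45
eef_pos: [591.6, -141.1, 234.2]
tool_rot: [-1.494, 0.001, -0.104]
force: [-4.9, -0.2, -4.4]
width: 8.3
clock: 34.65
eef_pos: [591.7, -141.2, 234.0]
tool_rot: [-1.494, 0.001, -0.104]
force: [-4.7, 0.1, -0.9]
width: 8.8
[ 591.7 -141.2  234. ] [-1.4936e+00  7.0000e-04 -1.0410e-01] 8.8 [-4.7  0.1 -0.9] [0.01 1.31 0.1 ]
```

```bash
python3 -m jog '[{"x":-0.6,"y":0.3,"z":0,"ax":0,"ay":0,"az":0,"grip":6},{"x":-0.6,"y":0.3,"z":0,"ax":0,"ay":0,"az":0,"grip":6}]';python3 look.py c17 scene wrist
```

```text
clock: 34.85
eef_pos: [591.6, -141.1, 233.9]
tool_rot: [-1.494, -0.001, -0.104]
force: [-3.8, -0.4, 0.9]
width: 8.9
[ 591.6 -141.1  233.9] [-1.4938e+00 -6.0000e-04 -1.0410e-01] 8.4 [-4.4  0.8  2.1] [0.1  1.27 0.1 ]
```

View pics/c17_scene.png

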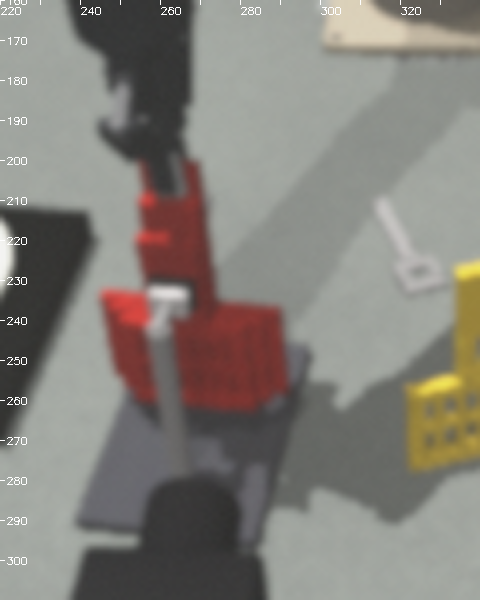

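```bash
python3 -m jog '[{"x":0,"y":0,"z":0,"ax":0,"ay":0,"az":0,"grip":11},{"x":0,"y":0,"z":0,"ax":0,"ay":0,"az":0,"grip":14},{"x":0,"y":0,"z":0,"ax":0,"ay":0,"az":0,"grip":20},{"x":0,"y":0,"z":0,"ax":0,"ay":0,"az":0,"grip":30},{"x":0,"y":0,"z":0,"ax":0,"ay":0,"az":0,"grip":30}]'; python3 look.py c18 wrist side
python3 - <<'E'
from h import *
import pickle
g=pickle.load(open("c18_wrist.pkl","rb"));crop(g,"c18c.png",280,105,400,335,3)
E
```

```text
clock: 35.45
eef_pos: [592.0, -141.1, 233.6]
tool_rot: [-1.494, -0.001, -0.104]
force: [0.1, 0.1, -0.4]
width: 30.2
[ 591.7 -141.1  233.5] [-1.4938e+00 -5.0000e-04 -1.0410e-01] 30.3 [ 0.  -0.9  0.2] [-0.07 -0.03 -0.03]
```

View pics/c18c.png

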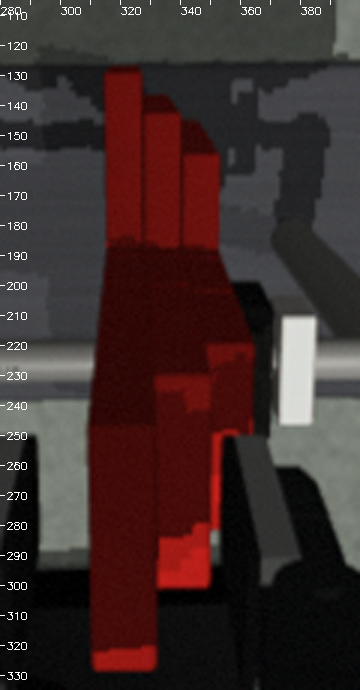

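View pics/c18_side.png

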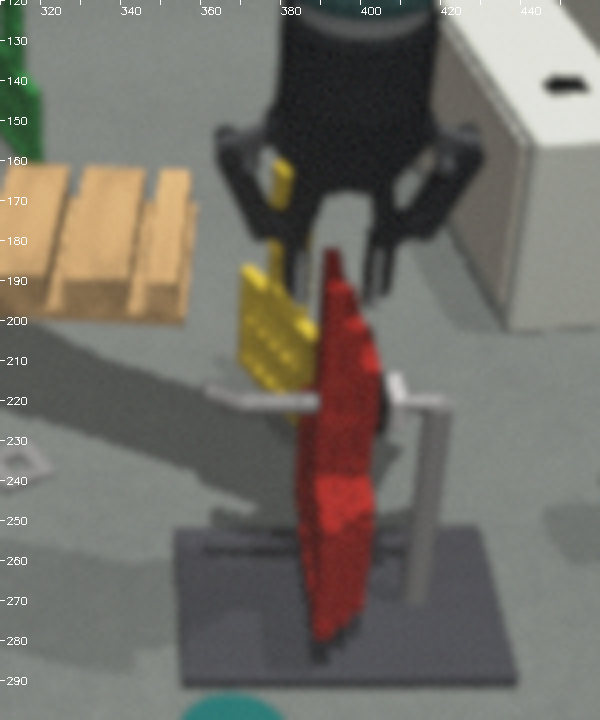

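All three are flat together and aligned (handle edges share row 247/188 in the crop). I'll retreat straight up and do a last check.

```bash
python3 -m jog '[{"x":0,"y":-15,"z":0,"ax":0,"ay":0,"az":0,"grip":30},{"x":0,"y":-40,"z":0,"ax":0,"ay":0,"az":0,"grip":30},{"x":0,"y":-75,"z":0,"ax":0,"ay":0,"az":0,"grip":30},{"x":0,"y":-100,"z":0,"ax":0,"ay":0,"az":0,"grip":30},{"x":0,"y":-110,"z":10,"ax":-0.05,"ay":0,"az":0,"grip":30}]'; python3 -m jog '[{"x":-30,"y":0,"z":30,"ax":0,"ay":0,"az":0,"grip":30},{"x":-60,"y":0,"z":60,"ax":0,"ay":0,"az":0,"grip":30},{"x":-70,"y":0,"z":70,"ax":0,"ay":0,"az":0,"grip":30},{"x":-70,"y":0,"z":70,"ax":0,"ay":0,"az":0,"grip":30},{"x":-70,"y":0,"z":70,"ax":0,"ay":0,"az":0,"grip":30}]'; python3 look.py d1 wrist side scene
python3 - <<'E'
from h import *
import pickle
g=pickle.load(open("d1_side.pkl","rb"));cv2.imwrite("pics/d1_sidefull.png",g["color"][:,:,::-1])
g=pickle.load(open("d1_scene.pkl","rb"));cv2.imwrite("pics/d1_scenefull.png",g["color"][:,:,::-1])
E
```

```text
clock: 36.05
eef_pos: [591.9, -144.5, 347.0]
tool_rot: [-1.548, -0.005, -0.111]
force: [0.1, 0.6, 0.1]
width: 29.8
clock: 36.55
eef_pos: [530.0, -63.5, 346.2]
tool_rot: [-1.545, -0.002, -0.104]
force: [0.3, -0.5, -0.4]
width: 30.0
[530.  -64.2 345.7] [-1.5447e+00 -6.0000e-04 -1.0600e-01] 29.5 [ 0.1 -0.5  0. ] [-0.08  0.03  0.02]
```

View pics/d1_wrist.png

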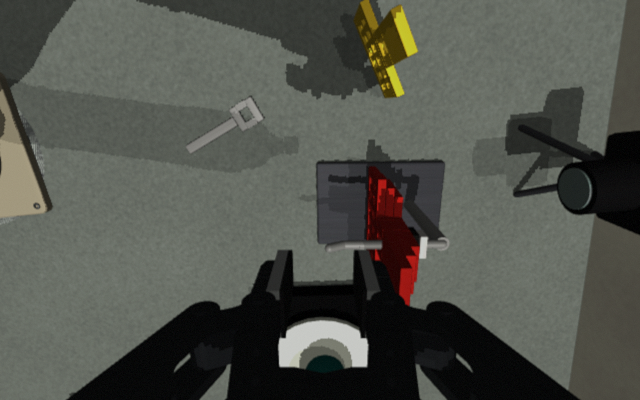

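View pics/d1_sidefull.png

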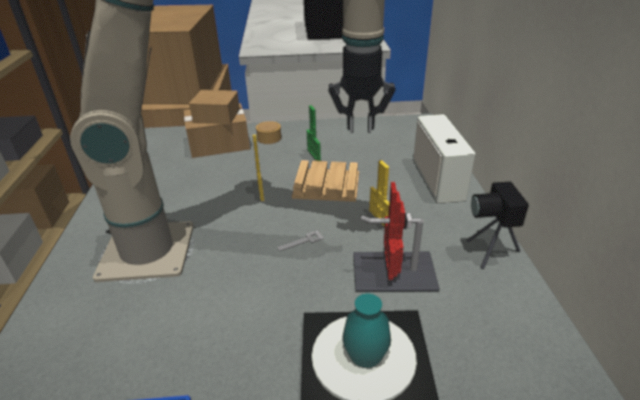

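View pics/d1_scenefull.png

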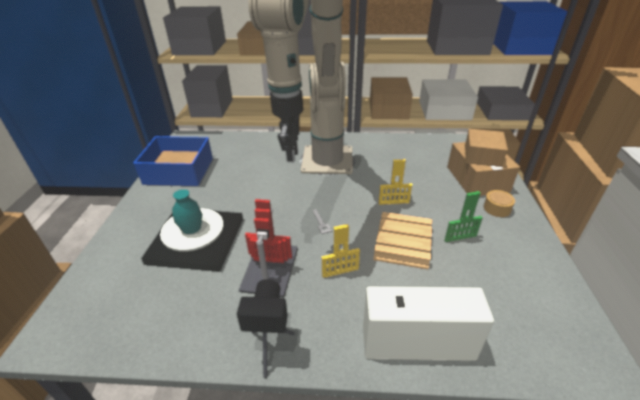

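View pics/d1_side.png

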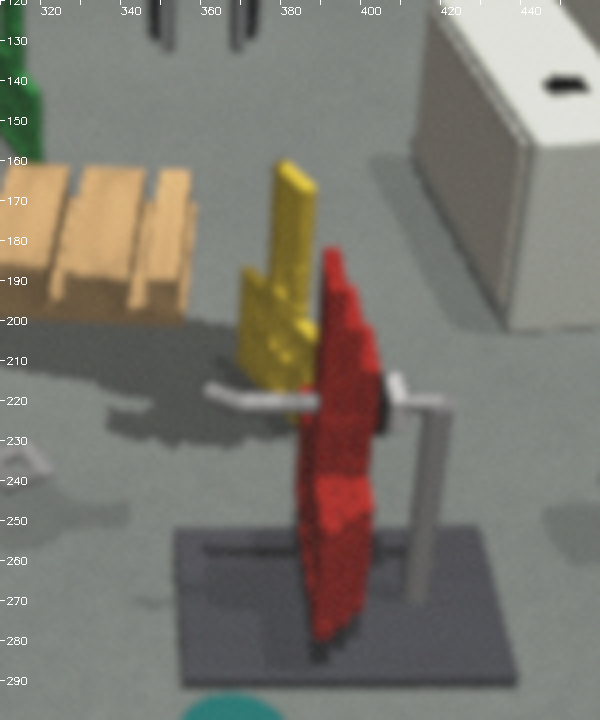

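```bash
python3 -c "
from cell import *
print(finish_job())"
```

```text
the job is handed in; nothing more can be done
None
```

I hung the three red trivets on the hook in the order small, medium, large, and handed the job in at about 37 s on the robot's clock (limit 72 s).

- **Contact:** I slid each trivet back in steps of about 1 mm or less until it touched the rubber pad or the trivet before it. The highest contact reading was about 6 N, against the 15 N limit. I eased each one back before release, leaving about 3 to 4 N. Each trivet was let go only once the bar carried its weight.
- **Last pictures:** The wrist, side and scene pictures show the three trivets hanging plumb, flat together and against the pad. Their handle edges line up, and the body edges step about 10 mm apart as the sizes require. The rack is empty, the vase, bottle opener and look-alikes look undisturbed, and the gripper is well clear.
- **The large trivet tilted:** It had turned about 4° in the grip during the carry. I saw this in the wrist picture before threading it and rolled the tool by the same amount. It then passed over the tip without contact.
- **Disagreements:** The cameras differed from each other by up to about 5 mm on the trivets. Their readings of the stand's angle ran from 0.085 to 0.105 rad. I went by the wrist camera and by touch.

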